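# Reset the store-room data logger with the stylus

## Task

Reset the data logger: lay the orange stylus in the sloping rest and let go, take it again by its free upper end so that its tip leads, push the tip into the red-ringed recess and hold the button in there pressed down for two seconds, gently, then draw it out and lay the stylus back in the sloping rest, tip down. Do not press the blue-ringed button, and leave the vials, cartons and battery where they are.

Things in the scene. Friction and masses are not known exactly. Their poses are not given: they have to be found in the camera images.
- stylus: orange stylus, 170 mm long, about 60 g, at first flat on the worktop. Origin: middle of its length, on the underside; x along it to the tip, z up as it lies. Square 14 mm handle from x = -85 mm (black end cap) to +25 mm, steel shaft 8 mm thick to +70 mm, 6 mm thick to the round tip at +85 mm; its axis lies 7 mm above the underside. It balances at about x = -10 mm
- stylus_tip (a point): the very tip of the stylus, on its axis
- rest: grey and metal sloping rest, fixed; 124 x 64 mm base, origin under its centre. A channel slopes 40 degrees down along its +x; the stylus lies on the floor, tip down-slope. Up the slope from rest_foot: side walls 18 mm apart (38 mm over their blue lips, 20 mm above the floor) only from 62 to 96 mm; the 28 mm wide floor ends at 115 mm, so the stylus's last 55 mm stick out free
- rest_foot (a point): where the stylus tip lies when the stylus is laid in the rest (3 mm before the end stop, 7 mm over the channel floor). x points down the slope along the laid stylus, z away from the channel floor, y across
- logger: white data logger, 120 x 90 x 26 mm, screwed down on a dark tilted stand, so that its face slopes 20 degrees towards its -x; grey display in the upper half, two recessed buttons side by side in the lower half, 44 mm apart. Origin: centre of the stand's underside; highest edge 70 mm up
- reset_mouth (a point): centre of the mouth of the red-ringed recess, in the plane of the face; z points out of the face. Round hole 11 mm wide; the button's top (9 mm wide) lies 7 mm below the mouth and goes in 4 mm more
- mode_mouth (a point): the same for the blue-ringed recess, which holds the other button
- reset_button (a joint): travel of the button in the red-ringed recess, m: 0 out, 0.004 fully in; spring force 1.6 N at the start, 5.1 N fully in
- mode_button (a joint): travel of the button in the blue-ringed recess, m, the same kind
- vial_cream: a small standing vial with a blue cap and cream contents, 36 mm wide, 65 mm high; origin: centre of its underside
- vial_green: a small standing vial with a white cap and a green band, 36 mm wide, 63 mm high; origin: centre of its underside
- carton_blue: a small standing pale-blue carton, 50 x 32 x 82 mm; origin: centre of its underside
- carton_violet: a small standing pale-blue carton with a violet foot, 56 x 34 x 70 mm; origin: centre of its underside
- cell_red: a red and white battery cell lying on the worktop, 50 mm long, 15 mm thick (long axis y); origin: centre of its underside
Mind the look-alikes: they are no part of the job. Leave any green look-alike of the logger alone.

How it is judged:
By the outcome, as a careful person would: the job done as asked, in the order asked, and still so for the second after the job is handed in, with the robot touching nothing.
It also fails if it takes over 69 s, if anything falls off the work surface, if the arm or the gripper's body presses on something with over 40 N, if the wrist force passes 120 N, or if a joint passes its speed limit or range.

## Robot

A 7-joint arm with a two-finger parallel gripper is mounted at the origin on a cart in front of the work surface, level with it; the furniture and walls round the work are solid. World frame = base frame: x ahead of the robot, y to its left, z up, the work surface at z = 0. Lengths are in m, angles in rad, forces in N, time in s.
With the tool pointing down it reaches from about 0.35 to 0.9 m from the base axis. Payload 8.1 kg.
Tool frame: the origin (TCP) lies at the centre of the arm's flange, where the gripper is bolted on; the fingertips stand 178 mm ahead of it and the grasp point (between the pads) lies 159 mm ahead of it; x points along the fingers, z is the direction in which the jaws open and shut, and the axes are right-handed (so a half turn about x gives the same grasp; the last joint's range is limited). The gripper opens to 92 mm and grips with 3 to 60 N. Pads are 19 mm wide; open, the fingers measure 130 mm over their backs; the gripper's body (75 mm by 190 mm) begins 47 mm behind the grasp point.
Start: joints at [-1.222, 0.434, 0.025, 1.573, -0.012, 1.134, -0.075], TCP at [0.273, 0.562, 0.405] pointing down, gripper open.
Joint ranges: [-2.62, 2.62], [-0.44, 2.09], [-1.27, 1.32], [0.08, 2.57], [-1.32, 4.46], [0.12, 2], [-2.74, 2.74]. Speed limits (rad/s): [2.22, 2.22, 3.01, 3.01, 3.14, 3.14, 3.14].

## Interface

Orientations are given as a rotation vector (axis times angle).
In Python, from cell import arm, get_image, search_frame, pinpoint gives the robot as it stands.
- The arm moves only by the tool arm_command, never from a script. Its argument "motion" is a list of rows, each a list of 7 numbers: the finger opening in mm, from 0 to 91.8, then the shift along the tool's x, y, z in mm, then the turn, a rotation vector about the tool's x, y, z in degrees. In form: [[fingers, x, y, z, ax, ay, az], ...]. A call has 1 to 5 rows; each row shifts and turns the commanded pose from where the row before left it, along the tool's axes as they then stand; what a row does not reach is not made up. A row lasts 1/8 s, in which the tool goes at most 62.5 mm and 10.7 degrees, less where a joint would pass 70% of its speed; a pose out of reach is approached as far as the arm can. A call with a gripper value outside its range is refused whole. The fingers move at their own pace and stop on an object; "newtons" is the grip in N (left out, the last holds). Time passes only in rows, so rows that do not move let the fingers close. It gives the time, the measured TCP pose, the force and the opening at its end, in the units of the state.
- arm.observe(): the state, without advancing time (a new reading comes with each control period).
- get_image(name): name is "scene" or "top" or "wrist"; returns a dict with "frame" (480x640x3 uint8, red, green, blue), "range_z" (480x640 float32, m along the optical axis (not along the pixel's ray), 0 where there is no reading), "K" (3x3 intrinsics, pixels), "origin" and "rotation" of the camera in the world; the wrist camera has in their place "tool_from_camera" (4x4, takes a point from camera to tool coordinates, whose origin is the TCP and whose axes are the tool frame's). Camera axes: x right, y down, z forward; pixel columns grow to the right and rows downward; lengths in m; the calibration is good to about 2 mm. A picture is of the moment at which its call begins: read the wrist's pose just before it.
- arm.sign_off(): hands the job in, once; it reports no verdict.
Trained networks look in the newest picture that a camera, given by its name, has taken for a name from the list of things; names that differ only in an ending like _2 or _b are one class to them, and where a whole thing is asked for, a point or a joint stands for the part that bears it (a point fixed in the world has none). Each returns a list of dicts, best first, with "p" (0 to 1); they miss things now and then, are a little off and sometimes report something else, mostly with a low value. They report only what shows in the picture. A call takes as long as a camera call. They do not tell look-alikes from the thing itself.
- search_frame(camera, target): "point" ([x, y, z] in m, in world coordinates, good to about 4 mm: the middle of the surface that is visible of it).
- pinpoint(camera, target): "point" ([x, y, z] in m, in world coordinates, good to about 4 mm: a listed point, or the origin of a listed thing).
The state is a dict: "clock": time; "joints": joint angles; "dq": joint speeds; "joint_efforts": joint torques, N m; "position": TCP position; "ee_rot": TCP orientation; "force": force on the tool from outside, world axes, zero at the start; "ft_torque": the same for the moment, N m; "width": opening from 0.0 (shut) to 1.0 (fully open).
Only numpy, scipy, OpenCV 4.12 (cv2) and the standard library are available. Lean on these libraries where they do the work, as an engineer would, in place of code of your own. Each camera call takes 0.05 s, during which the arm holds its last target. There are 200 camera calls.

## Working session

There is one attempt and no reset: what is moved stays moved. The work goes in short steps, Python scripts to look and compute and a tool call to move; the robot and the scene stay as the last step left them, time stands still between calls to the robot, and variables do not carry over. Pictures are saved under pics/ and viewed, about 8 in all and at most 12, crops included, and the job is handed in when it is done.

Besides the shell and the picture viewer there is one more tool, called after "Call:" as name([rows], argument=value, ...), one row to a line, values as JSON. arm_command: Moves the arm, as the interface text tells. Its arguments: {"type":"object","properties":{"motion":{"type":"array"},"newtons":{"type":"number"}},"required":["motion"]}

```bash
ls; mkdir -p pics; python3 - <<'E'
from cell import arm,get_image,search_frame,pinpoint
import cv2,numpy as np
s=arm.observe();print({k:np.round(v,3).tolist() for k,v in s.items()})
for c in("scene","top"):
    g=get_image(c);cv2.imwrite(f"pics/{c}0.png",g["frame"][:,:,::-1])
    print(c,g["K"].round(1).tolist(),g["origin"],np.round(g["rotation"],3).tolist())
    for t in("stylus","stylus_tip","rest","rest_foot","logger","reset_mouth","mode_mouth"):
        print(t,[(round(d["p"],2),np.round(d["point"],3).tolist()) for d in pinpoint(c,t)][:4])
E
```

```text
pics
{'clock': 0.0, 'joints': [-1.222, 0.435, 0.025, 1.574, -0.012, 1.134, -0.075], 'dq': [-0.001, -0.002, -0.001, 0.001, 0.001, -0.002, -0.001], 'joint_efforts': [-0.001, -66.785, 0.985, -31.447, -0.061, 0.043, 0.0], 'position': [0.273, 0.562, 0.404], 'ee_rot': [-0.871, 1.391, 0.87], 'force': [-0.182, -0.009, 0.66], 'ft_torque': [-0.01, 0.044, 0.023], 'width': 1.0}
scene [[488.4, 0.0, 323.5], [0.0, 488.4, 243.6], [0.0, 0.0, 1.0]] [ 0.21287626 -0.600685    0.85120208] [-2.353, 0.677, -0.257]
stylus [(0.84, [0.455, -0.017, -0.002])]
stylus_tip [(0.85, [0.465, 0.068, 0.008]), (0.71, [0.456, -0.019, -0.001])]
rest [(0.6, [0.621, -0.17, -0.0])]
rest_foot [(0.57, [0.666, -0.185, 0.028])]
logger [(0.87, [0.431, 0.234, -0.002]), (0.71, [0.622, 0.156, 0.001])]
reset_mouth [(0.97, [0.592, 0.19, 0.039]), (0.79, [0.409, 0.27, 0.037])]
mode_mouth [(0.88, [0.584, 0.143, 0.038]), (0.79, [0.392, 0.235, 0.038])]
top [[480.5, 0.0, 319.9], [0.0, 480.5, 244.3], [0.0, 0.0, 1.0]] [ 0.45380067 -0.03882884  1.13605019] [-2.17, 2.143, -0.144]
stylus [(0.87, [0.455, -0.024, 0.002]), (0.19, [0.74, -0.218, -0.001])]
stylus_tip [(0.74, [0.464, 0.064, 0.007]), (0.5, [0.737, -0.218, 0.0]), (0.28, [0.62, -0.176, -0.0])]
rest [(0.58, [0.62, -0.176, 0.002])]
rest_foot [(0.81, [0.661, -0.185, 0.03])]
logger [(0.89, [0.432, 0.238, 0.0]), (0.65, [0.625, 0.16, 0.002])]
reset_mouth [(0.76, [0.594, 0.188, 0.035]), (0.64, [0.405, 0.271, 0.039])]
mode_mouth [(0.7, [0.583, 0.146, 0.039]), (0.62, [0.392, 0.232, 0.04])]
```

View pics/scene0.png

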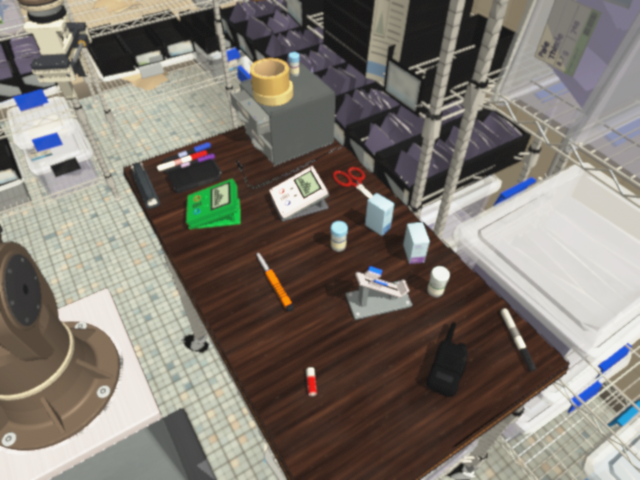

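View pics/top0.png

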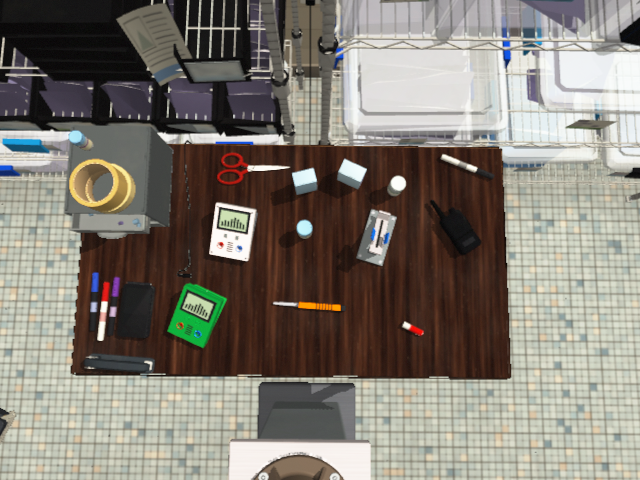

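The scene shows:
- **Stylus:** the orange stylus is at top (307,306), tip on the left at (275,304). Pens at (100,300) and (466,166) look similar, but only this one is orange with a steel shaft.
- **Logger:** the white one at (233,231) is the target. The green look-alike is at (197,314).
- **Rest:** at (377,236).

I'll check close crops and measure.

```bash
cat > h.py <<'E'
from cell import arm,get_image,search_frame,pinpoint
import numpy as np,cv2
from scipy.spatial.transform import Rotation as Ro
from scipy.linalg import logm,expm
def pose(s=None):
    s=s or arm.observe();T=np.eye(4);T[:3,:3]=Ro.from_rotvec(s["ee_rot"]).as_matrix();T[:3,3]=s["position"];return T
def cam(c):
    T0=pose();g=get_image(c);
    if c=="wrist":C=T0@g["tool_from_camera"]
    else:
        C=np.eye(4);r=np.array(g["rotation"]);C[:3,:3]=r if r.shape==(3,3) else Ro.from_rotvec(r).as_matrix();C[:3,3]=g["origin"]
    return g,C
def cloud(g,C):
    v,u=np.mgrid[:480,:640];z=g["range_z"];K=g["K"]
    P=np.stack([(u-K[0,2])*z/K[0,0],(v-K[1,2])*z/K[1,1],z],-1)@C[:3,:3].T+C[:3,3];P[z==0]=np.nan;return P
def ray(g,C,u,v,z0):
    K=g["K"];d=C[:3,:3]@[(u-K[0,2])/K[0,0],(v-K[1,2])/K[1,1],1];return C[:3,3]+d*(z0-C[2,3])/d[2]
def proj(g,C,p):
    q=C[:3,:3].T@(np.array(p)-C[:3,3]);q=g["K"]@q;return q[:2]/q[2]
def mk(x,z,p):  # tool axis x, jaw z approx
    x=np.array(x,float);x/=np.linalg.norm(x);z=np.array(z,float);z-=x*(x@z);z/=np.linalg.norm(z)
    T=np.eye(4);T[:3,:3]=np.stack([x,np.cross(z,x),z],1);T[:3,3]=p;return T
def plan(goal,start=None,n=None):
    A=pose() if start is None else start
    D=np.linalg.inv(A)@goal;r=Ro.from_matrix(D[:3,:3]).as_rotvec();ang=np.degrees(np.linalg.norm(r));d=np.linalg.norm(D[:3,3])*1000
    m=n or int(np.ceil(max(d/50,ang/9,1)))
    L=expm(np.real(logm(D))/m)
    print("n",m,"row",np.round(L[:3,3]*1000,1).tolist(),np.round(np.degrees(Ro.from_matrix(L[:3,:3]).as_rotvec()),2).tolist(),"tot",round(d,1),round(ang,1),"total D",np.round(D[:3,3]*1000,1).tolist(),np.round(np.degrees(r),1).tolist())
E
python3 - <<'E'
from h import *
print(pose().round(3).tolist())
g,C=cam("top");P=cloud(g,C);f=g["frame"].astype(int)
m=(f[...,0]>180)&(f[...,1]>80)&(f[...,1]<190)&(f[...,2]<80);m[:, :200]=0;m[:280]=0
v,u=np.nonzero(m);Q=np.array([ray(g,C,a,b,.012) for a,b in zip(u,v)])
c=Q.mean(0);w=np.linalg.svd(Q-c)[2][0];print("handle c",c,"dir",w,"len",np.ptp((Q-c)@w),u.min(),u.max())
h=P[...,2]
im=cv2.resize(f[185:280,190:420].astype(np.uint8)[:,:,::-1],None,fx=3.4,fy=3.4,interpolation=cv2.INTER_CUBIC)
g2,C2=cam("scene")
im2=cv2.resize(g2["frame"][160:320,260:420][:,:,::-1],None,fx=1.7,fy=1.7,interpolation=cv2.INTER_CUBIC)
im2=cv2.copyMakeBorder(im2,0,0,0,im.shape[1]-im2.shape[1],0);cv2.imwrite("pics/c1.png",np.vstack([im,im2]))
# heights of rest/logger
for n,(a,b,cc,d) in dict(rest=(350,400,200,270),log=(205,262,198,265)).items():
    R=P[cc:d,a:b].reshape(-1,3);R=R[R[:,2]>.012];print(n,R.min(0),R.max(0),len(R))
E
```

```text
[[0.0, -0.9, 0.437, 0.273], [0.0, 0.437, 0.9, 0.562], [-1.0, -0.0, 0.0, 0.405], [0.0, 0.0, 0.0, 1.0]]
handle c [ 0.45505632 -0.04277057  0.012     ] dir [-0.08613541 -0.99628344 -0.        ] len 0.2645647054621856 298 411
rest [ 0.55707168 -0.21765211  0.01203581] [ 0.67667173 -0.13452023  0.10263222] 628
log [0.55843506 0.10708375 0.0136529 ] [0.68809955 0.21472462 0.07419317] 2144
```

View pics/c1.png

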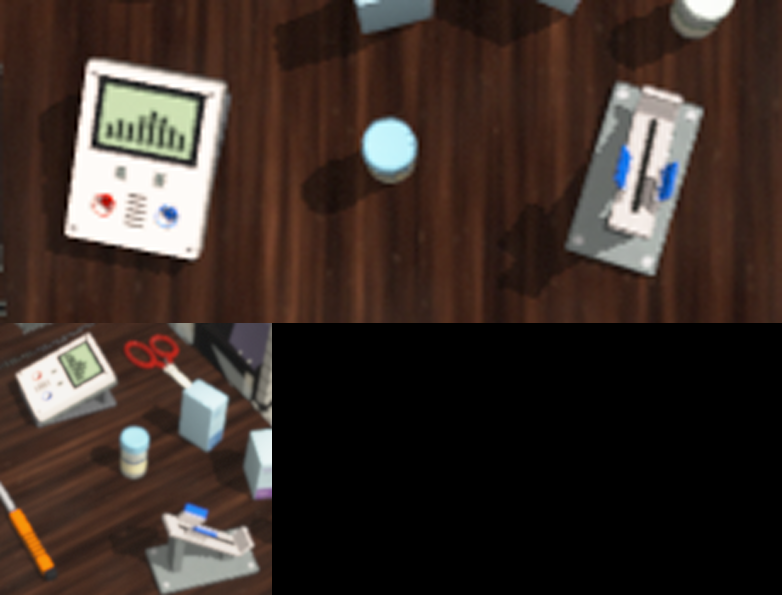

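Red ring at crop (103,204), on the +y side; blue ring at (167,215). The rest's end stop is at its far, +x end, with yaw about -16°. I'll move above the stylus handle for a close wrist look.

```bash
python3 - <<'E'
from h import *
d=np.array([.105,.9945,0])
plan(mk([0,0,-1],[.9945,-.105,0],[.4485,-.078,.30]))
plan(mk([0,0,-1],[.9945,-.105,0],[.4485,-.078,.30]),n=15)
E
```

```text
n 14 row [7.5, -48.5, -14.1] [5.01, 0.0, -0.0] tot 672.1 70.1 total D [104.7, -437.6, -499.3] [70.1, 0.0, -0.0]
n 15 row [7.0, -45.3, -13.0] [4.68, 0.0, -0.0] tot 672.1 70.1 total D [104.7, -437.6, -499.3] [70.1, 0.0, -0.0]
```

Call:
arm_command([
  [91.8,7,-45.5,-13,4.7,0,0],
  [91.8,7,-45.5,-13,4.7,0,0],
  [91.8,7,-45.5,-13,4.7,0,0],
  [91.8,7,-45.5,-13,4.7,0,0],
  [91.8,7,-45.5,-13,4.7,0,0],
])

```text
clock: 1.52
position: [0.421, 0.3777, 0.3697]
ee_rot: [-0.552, 1.499, 0.552]
force: [0.5, 1.0, -0.3]
width: 1.002
```

Call:
arm_command([
  [91.8,7,-45.5,-13,4.7,0,0],
  [91.8,7,-45.5,-13,4.7,0,0],
  [91.8,7,-45.5,-13,4.7,0,0],
  [91.8,7,-45.5,-13,4.7,0,0],
  [91.8,7,-45.5,-13,4.7,0,0],
])

```text
clock: 2.15
position: [0.4823, 0.1508, 0.3348]
ee_rot: [-0.232, 1.557, 0.232]
force: [0.5, -0.6, 0.2]
width: 1.003
```

Call:
arm_command([
  [91.8,7,-45.5,-13,4.7,0,0],
  [91.8,7,-45.5,-13,4.7,0,0],
  [91.8,7,-45.5,-13,4.7,0,0],
  [91.8,7,-45.5,-13,4.7,0,0],
  [91.8,7,-45.5,-13,4.7,0,0],
])

```text
clock: 2.78
position: [0.4481, -0.0817, 0.2998]
ee_rot: [0.09, 1.568, -0.09]
force: [0.8, -0.2, 0.1]
width: 0.998
```

```bash
python3 - <<'E'
from h import *
g,C=cam("wrist");cv2.imwrite("pics/w1.png",g["frame"][:,:,::-1]);f=g["frame"].astype(int)
print(C.round(3).tolist(),g["K"].round(1).tolist(),np.round(arm.observe()["joints"],3))
m=(f[...,0]>180)&(f[...,1]>70)&(f[...,1]<190)&(f[...,2]<90);m=cv2.morphologyEx(m.astype(np.uint8),cv2.MORPH_OPEN,np.ones((3,3)))
n,l,st,_=cv2.connectedComponentsWithStats(m);print(st[1:][st[1:,4]>100].tolist())
for t in("stylus","stylus_tip"): print(t,[(round(d["p"],2),np.round(d["point"],4).tolist()) for d in pinpoint("wrist",t)][:3])
E
```

```text
[[0.993, -0.109, -0.033, 0.456], [-0.114, -0.949, -0.295, -0.002], [0.001, 0.297, -0.955, 0.28], [0.0, 0.0, 0.0, 1.0]] [[340.9, 0.0, 320.2], [0.0, 340.9, 243.6], [0.0, 0.0, 1.0]] [-0.31   0.307  0.48   2.133 -0.203  0.745  0.177]
[[311, 125, 20, 40, 613]]
stylus [(0.81, [0.4548, -0.0203, 0.0]), (0.34, [0.6318, -0.0033, 0.0031])]
stylus_tip [(0.55, [0.4632, 0.0676, 0.0112])]
```

View pics/w1.png

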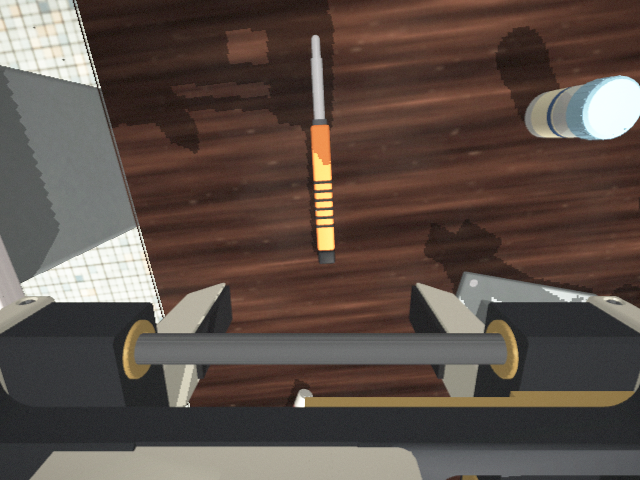

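The wrist view shows the stylus tip at (316,38) and the cap end at (327,262), centred between the jaws.

```bash
python3 - <<'E'
from h import *
g,C=cam("wrist")
t=ray(g,C,316,37,.007);e=ray(g,C,327,263,.010);print(t,e,np.linalg.norm((t-e)[:2]))
d=(t-e)*[1,1,0];d/=np.linalg.norm(d);mid=(t+e)/2;gp=mid-.057*d;print("dir",d,"mid",mid,"grasp",gp)
z=[d[1],-d[0],0]
for h in(.25,.181): plan(mk([0,0,-1],z,[gp[0],gp[1],h]))
E
```

```text
[0.46011907 0.06509265 0.007     ] [ 0.44913082 -0.10382661  0.01      ] 0.16927627589093422
dir [ 0.06491307  0.99789092 -0.        ] mid [ 0.45462495 -0.01936698  0.0085    ] grasp [ 0.4509249  -0.07624677  0.0085    ]
n 2 row [24.9, 2.4, 1.2] [-1.38, 0.0, -0.0] tot 50.1 2.8 total D [49.8, 4.9, 2.3] [-2.8, 0.0, -0.0]
n 3 row [39.6, 1.6, 0.8] [-0.92, 0.0, -0.0] tot 119.0 2.8 total D [118.8, 4.9, 2.3] [-2.8, 0.0, -0.0]
```

Call:
arm_command([
  [91.8,40,2,1,-1,0,0],
  [91.8,40,2,1,-1,0,0],
  [91.8,38.5,1,0.5,0,0,0],
  [91.8,0,0,0,0,0,0],
])

```text
clock: 3.48
position: [0.4522, -0.074, 0.18]
ee_rot: [0.059, 1.571, -0.057]
force: [-0.2, 1.3, 0.7]
width: 1.0
```

Call:
arm_command([
  [5,0,0,0,0,0,0],
  [5,0,0,0,0,0,0],
  [5,0,0,0,0,0,0],
  [5,0,0,0,0,0,0],
  [5,0,0,0,0,0,0],
], newtons=30)

```text
clock: 4.1
position: [0.4512, -0.0755, 0.1814]
ee_rot: [0.06, 1.57, -0.06]
force: [0.6, -0.4, -0.4]
width: 0.506
```

Call:
arm_command([
  [5,0,0,0,0,0,0],
  [5,0,0,0,0,0,0],
  [5,0,0,0,0,0,0],
  [5,0,0,0,0,0,0],
  [5,0,0,0,0,0,0],
])

```text
clock: 4.72
position: [0.4512, -0.0756, 0.1812]
ee_rot: [0.06, 1.57, -0.06]
force: [-0.5, 0.1, 0.3]
width: 0.146
```

Call:
arm_command([
  [5,-40,0,0,0,0,0],
  [5,-50,0,0,0,0,0],
  [5,-50,0,0,0,0,0],
  [5,0,0,0,0,0,0],
])

```text
clock: 5.22
position: [0.4523, -0.0758, 0.3243]
ee_rot: [0.061, 1.563, -0.059]
force: [0.4, -0.1, -1.0]
width: 0.149
```

```bash
cat >> h.py <<'E'
def restpose(foot,psi,tip,off=(0,0,0),tilt=0):
    """tool pose so that tip (tool coords m) is at foot + off (s,y,n) and the stylus lies along the slope; tilt deg: tool turned about jaw"""
    p=np.radians(psi);a=np.radians(40);s=np.array([np.cos(a)*np.cos(p),np.cos(a)*np.sin(p),-np.sin(a)]);n=np.array([np.sin(a)*np.cos(p),np.sin(a)*np.sin(p),np.cos(a)])
    t=np.radians(tilt);x=-n*np.cos(t)+s*np.sin(t);T=mk(x,np.cross(-n,s),[0,0,0])
    y=np.cross(n,s);T[:3,3]=np.array(foot)+off[0]*s+off[1]*y+off[2]*n-T[:3,:3]@np.array(tip);return T
E
python3 - <<'E'
from h import *
G=restpose([.663,-.185,.029],-16,[.174,.141,0],(-.005,0,.08));print(G.round(3).tolist())
plan(G)
# path check
A=pose();L=np.real(logm(np.linalg.inv(A)@G))
for k in np.linspace(0,1,7):
    T=A@expm(L*k);print(T[:3,3].round(3),(T@[.174,.141,0,1])[:3].round(3))
E
```

```text
[[-0.618, 0.736, -0.276, 0.712], [0.177, -0.211, -0.961, -0.199], [-0.766, -0.643, -0.0, 0.317], [0.0, 0.0, 0.0, 1.0]]
n 12 row [-5.7, 10.8, 24.6] [8.08, 2.96, -2.43] tot 288.0 107.3 total D [8.5, -103.1, 268.8] [96.9, 35.5, -29.1]
[ 0.452 -0.076  0.324] [0.464 0.065 0.151]
[ 0.504 -0.062  0.334] [0.533 0.06  0.148]
[ 0.559 -0.062  0.338] [0.598 0.035 0.14 ]
[ 0.611 -0.078  0.337] [ 0.652 -0.007  0.128]
[ 0.657 -0.107  0.331] [ 0.69  -0.064  0.114]
[ 0.692 -0.149  0.324] [ 0.71  -0.129  0.102]
[ 0.712 -0.199  0.317] [ 0.709 -0.198  0.093]
```

Call:
arm_command([
  [5,-5.7,10.8,24.6,8,3,-2.4],
  [5,-5.7,10.8,24.6,8,3,-2.4],
  [5,-5.7,10.8,24.6,8,3,-2.4],
  [5,-5.7,10.8,24.6,8,3,-2.4],
  [5,-5.7,10.8,24.6,8,3,-2.4],
])

```text
clock: 5.85
position: [0.5855, -0.0665, 0.3323]
ee_rot: [0.467, 1.748, -0.795]
force: [0.5, -0.6, -0.6]
width: 0.15
```

Call:
arm_command([
  [5,-5.7,10.8,24.6,8,3,-2.4],
  [5,-5.7,10.8,24.6,8,3,-2.4],
  [5,-5.7,10.8,24.6,8,3,-2.4],
  [5,-5.7,10.8,24.6,8,3,-2.4],
  [5,-5.7,10.8,24.6,8,3,-2.4],
])

```text
clock: 6.48
position: [0.692, -0.1475, 0.3158]
ee_rot: [0.89, 1.741, -1.564]
force: [-0.2, -0.7, -0.8]
width: 0.148
```

Call:
arm_command([
  [5,-5.7,10.8,24.6,8,3,-2.4],
  [5,-5.7,10.8,24.6,8,3,-2.4],
  [5,0,0,0,0,0,0],
  [5,0,0,0,0,0,0],
])

```text
clock: 6.98
position: [0.7126, -0.1971, 0.3095]
ee_rot: [1.06, 1.677, -1.871]
force: [-0.8, 0.5, -0.1]
width: 0.149
```

```bash
python3 - <<'E'
from h import *
print(np.round(arm.observe()["joints"],3));plan(restpose([.663,-.185,.029],-16,[.174,.141,0],(-.005,0,.08)))
g,C=cam("wrist");cv2.imwrite("pics/w2.png",g["frame"][:,:,::-1])
for t in("rest","rest_foot","stylus","stylus_tip"): print(t,[(round(d["p"],2),np.round(d["point"],4).tolist()) for d in pinpoint("wrist",t)][:2])
T=pose();print("tip expected",(T@[.174,.141,0,1])[:3].round(4),proj(g,C,(T@[.174,.141,0,1])[:3]),"foot px",proj(g,C,[.663,-.185,.029]))
E
```

```text
[-0.059  1.039  0.713  0.973 -0.443  2.002 -1.281]
n 1 row [-6.3, -4.9, 1.9] [1.06, -0.12, 0.66] tot 8.2 1.3 total D [-6.3, -4.9, 1.9] [1.1, -0.1, 0.7]
rest [(0.68, [0.6219, -0.1747, 0.003])]
rest_foot [(0.81, [0.6633, -0.1881, 0.0259])]
stylus [(0.58, [0.6389, -0.1774, 0.1359])]
stylus_tip []
tip expected [ 0.7078 -0.1917  0.087 ] [316.24056099 -34.25920136] foot px [328.24047093  19.56061912]
```

View pics/w2.png

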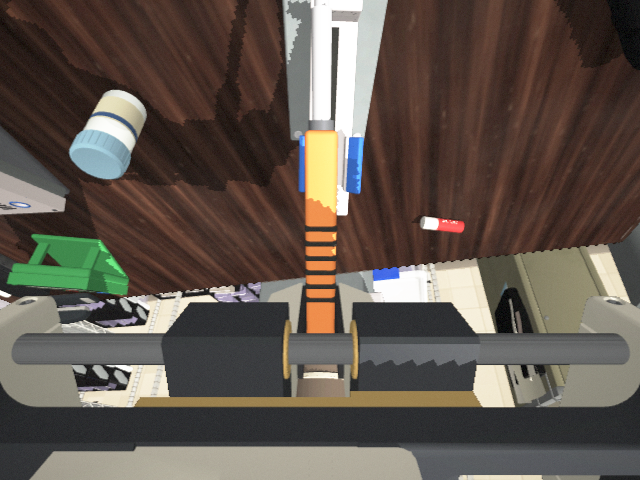

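Wrist view: stylus gripped at column ~320. The blue lips at (302,165) and (355,165) put the channel centre about 8 px right. I'll measure the lips and floor from depth.

```bash
cat > lips.py <<'E'
from h import *
def lips(c):
    g,C=cam(c);P=cloud(g,C);f=g["frame"].astype(int)
    m=(f[...,2]>130)&(f[...,0]<90)&(f[...,2]-f[...,1]>60)&(np.linalg.norm(P-[.60,-.168,.10],axis=-1)<.06)
    n,l=cv2.connectedComponents(m.astype(np.uint8));out=[]
    for i in range(1,n):
        q=P[l==i]
        if len(q)>8: out.append(q.mean(0));print(c,len(q),q.mean(0).round(4),q.min(0).round(4),q.max(0).round(4))
    return out
for c in("wrist","top","scene"): lips(c)
G=restpose([.663,-.185,.029],-16,[0,0,0],(-.079,0,.013));print("lip centre model",G[:3,3].round(4))
E
python3 lips.py
```

```text
wrist 171 [ 0.616  -0.1558  0.091 ] [ 0.6036 -0.1598  0.0797] [ 0.6279 -0.1515  0.1021]
wrist 531 [ 0.6056 -0.1859  0.0889] [ 0.5921 -0.192   0.0765] [ 0.6188 -0.1798  0.1017]
top 13 [ 0.5979 -0.185   0.0981] [ 0.593  -0.1892  0.0922] [ 0.6028 -0.1812  0.1044]
scene 40 [ 0.6158 -0.1603  0.0874] [ 0.6024 -0.1644  0.0765] [ 0.6294 -0.1563  0.0989]
lip centre model [ 0.6129 -0.1706  0.0897]
```

```bash
python3 - <<'E'
from h import *
for n in(.04,.0015): plan(restpose([.662,-.1855,.029],-16,[.174,.141,0],(-.005,0,n)))
E
```

```text
n 1 row [35.3, -4.3, 3.3] [0.97, -0.03, 0.57] tot 35.7 1.1 total D [35.3, -4.3, 3.3] [1.0, -0.0, 0.6]
n 2 row [36.9, -2.1, 1.7] [0.48, -0.02, 0.29] tot 74.0 1.1 total D [73.8, -4.0, 3.3] [1.0, -0.0, 0.6]
```

Call:
arm_command([
  [5,12,-2,1.6,0.5,0,0.3],
  [5,12,-2,1.7,0.5,0,0.3],
  [5,11,0,0,0,0,0],
  [5,0,0,0,0,0,0],
])

```text
clock: 7.88
position: [0.6869, -0.1929, 0.2859]
ee_rot: [1.074, 1.653, -1.885]
force: [1.1, 0.9, 0.6]
width: 0.148
```

```bash
python3 - <<'E'
from h import *
print(np.round(arm.observe()["joints"],3))
for n in(.04,.0015): plan(restpose([.662,-.1855,.029],-16,[.174,.141,0],(-.005,0,n)))
g,C=cam("scene");im=g["frame"][230:340,320:440][:,:,::-1]
g,D=cam("wrist");a=cv2.resize(im,None,fx=4,fy=4,interpolation=cv2.INTER_CUBIC);b=cv2.resize(g["frame"][0:240,240:420][:,:,::-1],None,fx=1.83,fy=1.83)[:440]
cv2.imwrite("pics/c3.png",np.hstack([a[:439],b[:439]]))
E
```

```text
[-0.093  1.012  0.718  1.109 -0.431  1.898 -1.271]
n 1 row [-0.5, -0.8, -0.3] [-0.06, -0.08, 0.06] tot 1.0 0.1 total D [-0.5, -0.8, -0.3] [-0.1, -0.1, 0.1]
n 1 row [38.0, -0.7, -0.2] [-0.06, -0.08, 0.06] tot 38.0 0.1 total D [38.0, -0.7, -0.2] [-0.1, -0.1, 0.1]
```

View pics/c3.png

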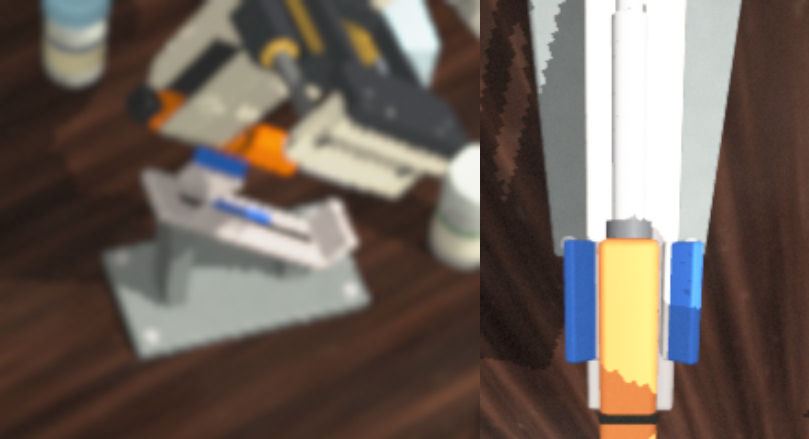

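Pose is on target; the channel centre is about 1.5 mm to the right of the stylus, so I'll shift and lower it.

Call:
arm_command([
  [5,8,0,1.5,0,0,0],
  [5,8,0,0,0,0,0],
  [5,6,0,0,0,0,0],
  [5,0,0,0,0,0,0],
])

```text
clock: 8.48
position: [0.6729, -0.1907, 0.2691]
ee_rot: [1.074, 1.652, -1.885]
force: [-0.3, -0.2, -0.5]
width: 0.149
```

```bash
python3 - <<'E'
from h import *
plan(restpose([.662,-.1855,.029],-16,[.174,.141,0],(-.005,0,0.0015)))
g,D=cam("wrist");cv2.imwrite("pics/c4.png",cv2.resize(g["frame"][0:240,240:400][:,:,::-1],None,fx=2.5,fy=2.5))
E
```

```text
n 1 row [16.1, -0.8, -2.0] [-0.08, -0.08, 0.04] tot 16.2 0.1 total D [16.1, -0.8, -2.0] [-0.1, -0.1, 0.0]
```

View pics/c4.png

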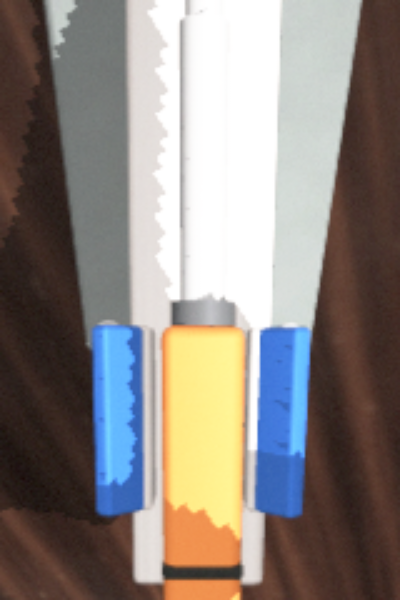

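Stylus is centred between the walls (203 vs ~201 px), so I'll lower it fully.

Call:
arm_command([
  [5,6,0,-0.3,0,0,0],
  [5,6,0,0,0,0,0],
  [5,2,0,0,0,0,0],
  [5,0,0,0,0,0,0],
])

```text
clock: 9.02
position: [0.6645, -0.1881, 0.2587]
ee_rot: [1.075, 1.651, -1.885]
force: [0.3, 0.3, -1.0]
width: 0.152
```

Call:
arm_command([
  [5,1,0,0,0,0,0],
  [5,0,0,0,0,0,0],
  [5,0,0,0,0,0,0],
])

```text
clock: 9.4
position: [0.664, -0.188, 0.2581]
ee_rot: [1.075, 1.651, -1.885]
force: [-0.3, -0.3, -0.5]
width: 0.149
```

Call:
arm_command([
  [5,1,0,0,0,0,0],
  [5,0,0,0,0,0,0],
])

```text
clock: 9.65
position: [0.6633, -0.1878, 0.2573]
ee_rot: [1.075, 1.651, -1.885]
force: [0.0, 0.3, -0.9]
width: 0.148
```

Call:
arm_command([
  [5,1,0,0,0,0,0],
  [5,0,0,0,0,0,0],
])

```text
clock: 9.9
position: [0.6628, -0.1877, 0.2566]
ee_rot: [1.075, 1.651, -1.885]
force: [0.5, -1.1, -0.5]
width: 0.151
```

```bash
python3 - <<'E'
from h import *
T=pose();print(T[:3,3].round(4));p=(T@[.174,.141,0,1])[:3]
import numpy as np
plan(restpose([.662,-.1855,.029],-16,[.174,.141,0],(-.005,0,0)))
E
```

```text
[ 0.6628 -0.1877  0.2566]
n 1 row [1.2, -0.7, -1.9] [-0.09, -0.06, -0.02] tot 2.3 0.1 total D [1.2, -0.7, -1.9] [-0.1, -0.1, -0.0]
```

Call:
arm_command([
  [5,1,0,0,0,0,0],
  [5,0,0,0,0,0,0],
])

```text
clock: 10.15
position: [0.6623, -0.1876, 0.2564]
ee_rot: [1.075, 1.65, -1.884]
force: [1.8, -1.1, 4.1]
width: 0.148
```

Call:
arm_command([
  [5,1,0,0,0,0,0],
  [5,0,0,0,0,0,0],
])

```text
clock: 10.4
position: [0.6618, -0.1874, 0.256]
ee_rot: [1.075, 1.65, -1.884]
force: [3.2, -0.3, 7.5]
width: 0.149
```

Call:
arm_command([
  [91.8,0,0,0,0,0,0],
  [91.8,0,0,0,0,0,0],
  [91.8,0,0,0,0,0,0],
  [91.8,0,0,0,0,0,0],
  [91.8,0,0,0,0,0,0],
])

```text
clock: 11.02
position: [0.6615, -0.1873, 0.2549]
ee_rot: [1.075, 1.651, -1.885]
force: [-0.2, 0.6, -0.4]
width: 0.645
```

Call:
arm_command([
  [91.8,0,0,0,0,0,0],
  [91.8,-30,0,0,0,0,0],
  [91.8,-50,0,0,0,0,0],
  [91.8,-50,0,0,0,0,0],
])

```text
clock: 11.52
position: [0.7169, -0.2044, 0.319]
ee_rot: [1.059, 1.659, -1.894]
force: [-2.2, 0.3, -2.5]
width: 0.995
```

```bash
python3 - <<'E'
from h import *
print(np.round(arm.observe()["joints"],3))
g,D=cam("wrist");g2,C2=cam("scene")
a=cv2.resize(g["frame"][0:300,200:460][:,:,::-1],None,fx=1.5,fy=1.5);b=cv2.resize(g2["frame"][230:340,320:420][:,:,::-1],None,fx=4,fy=4,interpolation=cv2.INTER_CUBIC)[:450]
b=cv2.copyMakeBorder(b,0,450-b.shape[0],0,0,0);cv2.imwrite("pics/c5.png",np.hstack([a,b]))
for c in("scene","wrist"):
  for t in("rest_foot","stylus","stylus_tip"): print(c,t,[(round(d["p"],2),np.round(d["point"],4).tolist()) for d in pinpoint(c,t)][:2])
E
```

```text
[ 0.052  0.993  0.43   0.92  -0.276  1.997 -1.437]
scene rest_foot [(0.72, [0.6676, -0.1891, 0.027])]
scene stylus [(0.81, [0.5961, -0.1691, 0.0764])]
scene stylus_tip [(0.58, [0.6635, -0.1841, 0.0289]), (0.38, [0.5833, 0.1429, 0.0375])]
wrist rest_foot [(0.72, [0.661, -0.1886, 0.0286])]
wrist stylus [(0.83, [0.5955, -0.1697, 0.0758])]
wrist stylus_tip [(0.71, [0.6631, -0.1921, 0.0317])]
```

View pics/c5.png

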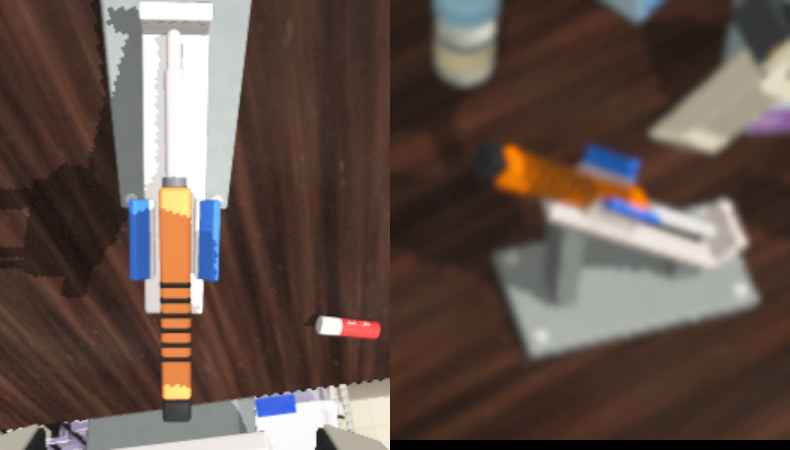

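Stylus lies in the rest: tip at crop (173,30), just short of the end stop; cap end free at (176,415). Next I'll measure its axis and plan the regrasp.

```bash
cat > ax.py <<'E'
from h import *
def axis(c,foot=np.array([.662,-.1855,.029]),psi=-16):
    F=restpose(foot,psi,[0,0,0]);n=-F[:3,0];s=F[:3,1];y=-F[:3,2]
    g,C=cam(c);f=g["frame"].astype(int);K=g["K"]
    m=(f[...,0]>150)&(f[...,1]>50)&(f[...,1]<200)&(f[...,2]<90)
    v,u=np.nonzero(m);d=np.stack([(u-K[0,2])/K[0,0],(v-K[1,2])/K[1,1],np.ones(len(u))],1)@C[:3,:3].T
    o=C[:3,3]-(foot+.007*n);P=o-d*((o@n)/(d@n))[:,None]
    a=P@s;b=P@y;k=(a>-.17)&(a<-.05)&(abs(b)<.03);a,b=a[k],b[k]
    bins=np.arange(-.17,-.05,.01);mid=[(x+.005,(b[(a>=x)&(a<x+.01)].min()+b[(a>=x)&(a<x+.01)].max())/2) for x in bins if ((a>=x)&(a<x+.01)).sum()>20]
    q=np.polyfit(*zip(*mid),1);print(c,"along",np.percentile(a,[1,99]).round(4),"lateral mm at foot, at -145:",np.polyval(q,[0,-.145])*1000,"yaw deg",np.degrees(q[0]))
for c in("wrist","scene"): axis(c)
E
python3 - <<'E'
from ax import *
M=mk([-.0,0,-1],[-.276,-.961,0],[.56,-.155,.40]);plan(M)
a=np.radians(0);tip=[.159+.140*np.sin(np.radians(70)),.140*np.cos(np.radians(70)),0]
G=restpose([.662,-.1855,.029],-16,tip,(-.005,0,0),70)
pre=G.copy();pre[:3,3]-=.08*G[:3,0];print(pre.round(3).tolist());plan(pre,M)
A=M;L=np.real(logm(np.linalg.inv(A)@pre))
for k in np.linspace(0,1,5):
    T=A@expm(L*k);print(T[:3,3].round(3),(T@[.178,0,0,1])[:3].round(3))
E
```

```text
wrist along [-0.1495 -0.0683] lateral mm at foot, at -145: [-0.92201542 -3.15069447] yaw deg 0.8806476095409494
scene along [-0.1665 -0.0554] lateral mm at foot, at -145: [18.24457069 -7.14829713] yaw deg 10.033821761608376
n 5 row [-1.6, -37.3, -0.7] [0.05, 0.02, 8.21] tot 182.7 41.0 total D [44.2, -177.2, -3.6] [0.2, 0.1, 41.0]
[[0.481, 0.832, -0.276, 0.44], [-0.138, -0.239, -0.961, -0.122], [-0.866, 0.5, 0.0, 0.329], [0.0, 0.0, 0.0, 1.0]]
n 4 row [11.4, -34.3, 0.3] [-0.01, 0.0, 7.5] tot 142.9 30.0 total D [70.8, -124.1, 1.3] [-0.0, 0.0, 30.0]
[ 0.56  -0.155  0.4  ] [ 0.56  -0.155  0.222]
[ 0.527 -0.146  0.389] [ 0.549 -0.152  0.212]
[ 0.496 -0.137  0.373] [ 0.54  -0.15   0.201]
[ 0.467 -0.129  0.353] [ 0.532 -0.148  0.188]
[ 0.44  -0.122  0.329] [ 0.526 -0.146  0.175]
```

Call:
arm_command([
  [91.8,-2,-37,-0.7,0,0,8.2],
  [91.8,-2,-37,-0.7,0,0,8.2],
  [91.8,-2,-37,-0.7,0,0,8.2],
  [91.8,-2,-37,-0.7,0,0,8.2],
  [91.8,-2,-37,-0.7,0,0,8.2],
])

```text
clock: 12.65
position: [0.5608, -0.156, 0.4025]
ee_rot: [1.413, 1.062, -1.404]
force: [0.9, -0.3, -0.2]
width: 1.0
```

Call:
arm_command([
  [91.8,11,-34,0.3,0,0,7.5],
  [91.8,11,-34,0.3,0,0,7.5],
  [91.8,11,-34,0.3,0,0,7.5],
  [91.8,11,-34,0.3,0,0,7.5],
  [91.8,0,0,0,0,0,0],
])

```text
clock: 13.28
position: [0.4384, -0.1229, 0.33]
ee_rot: [1.546, 0.634, -1.029]
force: [-0.1, 0.3, 0.0]
width: 1.0
```

```bash
python3 - <<'E'
from ax import *
print(np.round(arm.observe()["joints"],3))
tip=[.159+.140*np.sin(np.radians(70)),.140*np.cos(np.radians(70)),0]
G=restpose([.6615,-.1875,.029],-15.5,tip,(-.005,0,0),70)
pre=G.copy();pre[:3,3]-=.08*G[:3,0];plan(pre);plan(G)
E
```

```text
wrist along [-0.1538 -0.0609] lateral mm at foot, at -145: [-1.26939278 -2.98660186] yaw deg 0.678543676675316
scene along [-0.1592 -0.0568] lateral mm at foot, at -145: [  5.42665683 -11.99679303] yaw deg 6.884759596222371
[-0.319  0.141  0.504  2.315 -0.07   0.184 -1.62 ]
n 1 row [1.9, -4.7, 3.2] [-0.3, 0.05, 0.09] tot 6.0 0.3 total D [1.9, -4.7, 3.2] [-0.3, 0.0, 0.1]
n 2 row [40.9, -2.3, 1.6] [-0.15, 0.02, 0.04] tot 82.1 0.3 total D [81.9, -4.6, 3.1] [-0.3, 0.0, 0.1]
```

Call:
arm_command([
  [40,2,-4.6,3.1,-0.3,0,0],
  [40,25,0,0,0,0,0],
  [40,30,0,0,0,0,0],
  [40,25,0,0,0,0,0],
  [40,0,0,0,0,0,0],
])

```text
clock: 14.0
position: [0.4603, -0.1294, 0.2909]
ee_rot: [1.548, 0.655, -1.029]
force: [-0.0, 0.8, -1.6]
width: 0.504
```

```bash
python3 - <<'E'
from ax import *
print(np.round(arm.observe()["joints"],3))
tip=[.159+.140*np.sin(np.radians(70)),.140*np.cos(np.radians(70)),0]
G=restpose([.6615,-.1875,.029],-15.5,tip,(-.005,0,0),70);plan(G)
g,D=cam("wrist");g2,C2=cam("scene")
a=cv2.resize(g["frame"][:,:,::-1],(500,375));b=cv2.resize(g2["frame"][230:340,320:395][:,:,::-1],None,fx=3.4,fy=3.4,interpolation=cv2.INTER_CUBIC)
b=cv2.copyMakeBorder(b,0,375-b.shape[0],0,0,0);cv2.imwrite("pics/c6.png",np.hstack([a,b]))
E
```

```text
wrist along [-0.1565 -0.0614] lateral mm at foot, at -145: [-1.72455555 -2.79870657] yaw deg 0.42444358827036327
scene along [-0.1478 -0.0562] lateral mm at foot, at -145: [ -1.73412135 -10.508156  ] yaw deg 3.4670010687819226
[-0.242  0.261  0.464  2.316 -0.771  0.118 -0.915]
n 1 row [36.9, 1.8, 2.5] [-0.06, -0.64, 1.11] tot 37.0 1.3 total D [36.9, 1.8, 2.5] [-0.1, -0.6, 1.1]
```

View pics/c6.png

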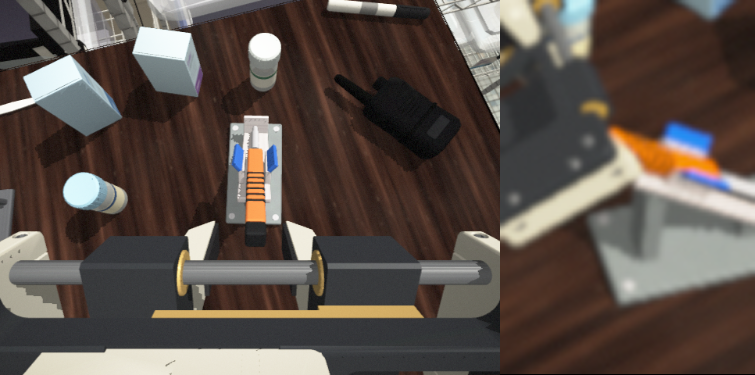

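Joint 6 sits at its limit, so I'll use a steeper tool, 30° to the stylus.

```bash
python3 - <<'E'
from h import *
tip=[.159+.140*np.sin(np.radians(60)),.140*np.cos(np.radians(60)),0];print(tip)
G=restpose([.6615,-.1875,.029],-15.5,tip,(-.005,0,0),60)
pre=G.copy();pre[:3,3]-=.045*G[:3,0];print(pre[:3,3]);plan(pre,n=3);plan(G,pre)
E
```

```text
[np.float64(0.2802435565298214), np.float64(0.07000000000000002), 0]
[ 0.48722883 -0.13917033  0.3139015 ]
n 3 row [-2.4, 12.1, 0.7] [0.01, -0.22, -2.97] tot 37.1 8.9 total D [-5.4, 36.7, 2.1] [0.0, -0.7, -8.9]
n 1 row [45.0, -0.0, -0.0] [0.0, -0.0, -0.0] tot 45.0 0.0 total D [45.0, -0.0, -0.0] [0.0, -0.0, -0.0]
```

Call:
arm_command([
  [40,-2.4,12,0.7,0,-0.2,-3],
  [40,-2.4,12,0.7,0,-0.2,-3],
  [40,-2.4,12,0.7,0,-0.2,-3],
  [40,0,0,0,0,0,0],
])

```text
clock: 14.7
position: [0.4877, -0.139, 0.3139]
ee_rot: [1.506, 0.777, -1.151]
force: [-0.4, -0.2, 0.4]
width: 0.435
```

```bash
python3 - <<'E'
from h import *
print(np.round(arm.observe()["joints"],3))
tip=[.159+.140*np.sin(np.radians(60)),.140*np.cos(np.radians(60)),0]
G=restpose([.6615,-.1875,.029],-15.5,tip,(-.005,0,0),60);plan(G)
E
```

```text
[-0.483  0.334  0.817  2.174 -0.584  0.442 -1.083]
n 1 row [44.9, -0.3, 0.2] [0.07, 0.01, 0.03] tot 44.9 0.1 total D [44.9, -0.3, 0.2] [0.1, 0.0, 0.0]
```

Call:
arm_command([
  [40,16,0,0,0,0,0],
  [40,16,0,0,0,0,0],
  [40,13,0,0,0,0,0],
  [40,0,0,0,0,0,0],
])

```text
clock: 15.2
position: [0.5006, -0.1431, 0.2701]
ee_rot: [1.508, 0.78, -1.154]
force: [-0.2, 0.3, -0.4]
width: 0.436
```

```bash
python3 - <<'E'
from h import *
print(np.round(arm.observe()["joints"],3))
tip=[.159+.140*np.sin(np.radians(60)),.140*np.cos(np.radians(60)),0]
G=restpose([.6615,-.1875,.029],-15.5,tip,(-.005,0,0),60);plan(G)
E
```

```text
[-0.336  0.413  0.653  2.178 -0.725  0.357 -0.96 ]
n 1 row [-0.9, 1.9, -0.2] [-0.03, -0.04, 0.2] tot 2.1 0.2 total D [-0.9, 1.9, -0.2] [-0.0, -0.0, 0.2]
```

Call:
arm_command([
  [5,-1,2,0,0,0,0],
  [5,0,0,0,0,0,0],
  [5,0,0,0,0,0,0],
  [5,0,0,0,0,0,0],
  [5,0,0,0,0,0,0],
], newtons=40)

```text
clock: 15.82
position: [0.5031, -0.1433, 0.2727]
ee_rot: [1.508, 0.779, -1.151]
force: [-1.3, 1.9, 4.0]
width: 0.148
```

Call:
arm_command([
  [5,0,0,0,0,0,0],
])

```text
clock: 15.95
position: [0.5031, -0.1433, 0.2727]
ee_rot: [1.508, 0.779, -1.151]
force: [-0.7, 0.5, 4.6]
width: 0.149
```

```bash
python3 - <<'E'
from ax import *
T=pose();print(T.round(4).tolist(),arm.observe()["force"])
F=restpose([.6615,-.1875,.029],-15.5,[0,0,0],(-.005,0,0))
print("tip in tool (model)",(np.linalg.inv(T)@F[:,3]).round(4), "n dir in tool",np.round(T[:3,:3].T@F[:3,1],3))
E
```

```text
wrist along [-0.1691 -0.0639] lateral mm at foot, at -145: [ 4.26614619 -3.2288345 ] yaw deg 2.9615914548428512Traceback (most recent call last):
  File "<stdin>", line 1, in <module>
  File "ax.py", line 11, in <module>
    for c in("wrist","scene"): axis(c)
                               ~~~~^^^
  File "ax.py", line 10, in axis
    q=np.polyfit(*zip(*mid),1);print(c,"along",np.percentile(a,[1,99]).round(4),"lateral mm at foot, at -145:",np.polyval(q,[0,-.145])*1000,"yaw deg",np.degrees(q[0]))
TypeError: polyfit() missing 2 required positional arguments: 'y' and 'deg'
```

Call:
arm_command([
  [5,-5,8.7,0,0,0,0],
  [5,-10,17.3,0,0,0,0],
  [5,-10,17.3,0,0,0,0],
  [5,-15,26,0,0,0,0],
  [5,0,0,0,0,0,0],
])

```text
clock: 16.68
position: [0.5543, -0.1576, 0.3353]
ee_rot: [1.508, 0.776, -1.15]
force: [-0.1, 0.7, -1.6]
width: 0.154
```

```bash
python3 - <<'E'
from h import *
T=pose();print(T[:3,3].round(4),np.round(arm.observe()["joints"],3))
g,C=cam("wrist");cv2.imwrite("pics/w7.png",cv2.resize(g["frame"][:300,170:470][:,:,::-1],None,fx=2,fy=2))
print(C[:3,3]-T[:3,3],np.round(g["tool_from_camera"],4).tolist())
for c in("wrist","scene","top"):
    if c!="wrist":get_image(c)
    for t in("stylus_tip","stylus"): print(c,t,[(round(d["p"],2),np.round(d["point"],4).tolist(),(np.linalg.inv(T)@[*d["point"],1])[:3].round(4).tolist()) for d in pinpoint(c,t)][:2])
E
```

```text
[ 0.5543 -0.1576  0.3353] [-0.428  0.419  0.813  1.996 -0.599  0.563 -1.088]
[ 0.07814763 -0.02218267  0.00942189] [[0.0, -0.2972, 0.9548, 0.019], [-0.0001, -0.9548, -0.2972, 0.0795], [1.0, -0.0001, -0.0, 0.0006], [0.0, 0.0, 0.0, 1.0]]
wrist stylus_tip [(0.79, [0.7161, -0.2074, 0.0954], [0.2834, 0.0766, 0.0049]), (0.62, [0.6608, -0.1879, 0.0266], [0.3279, -0.0019, 0.0008])]
wrist stylus [(0.65, [0.6433, -0.1851, 0.1394], [0.2159, 0.0202, 0.0028]), (0.5, [0.7351, -0.2141, -0.0026], [0.3823, 0.0619, 0.0063])]
scene stylus_tip [(0.64, [0.7141, -0.201, 0.0875], [0.2896, 0.0705, -0.0007]), (0.37, [0.584, 0.1444, 0.0393], [0.2602, -0.1503, -0.299])]
scene stylus []
top stylus_tip [(0.53, [0.7153, -0.2042, 0.0842], [0.2933, 0.0713, 0.002])]
top stylus [(0.6, [0.5961, 0.1889, 0.0366], [0.2627, -0.1514, -0.3451]), (0.45, [0.6432, -0.1868, 0.1365], [0.2188, 0.0196, 0.0045])]
```

View pics/w7.png

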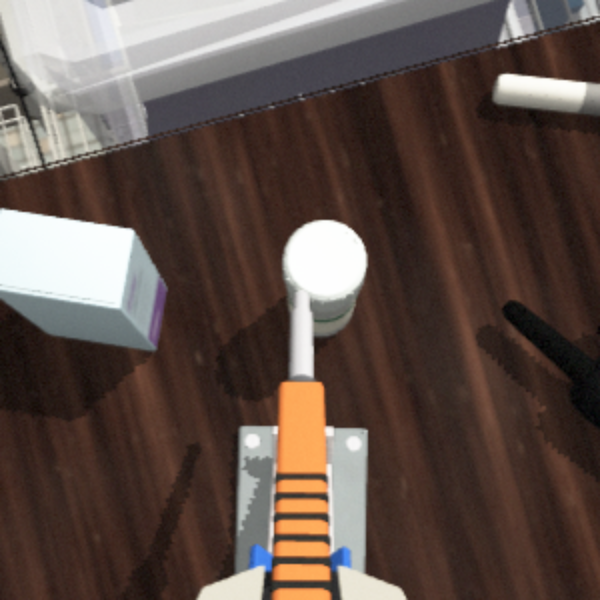

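Tip at crop ~(300,292), overlapping the green-banded vial behind it; the shaft is in line with the tool's mid-plane (col ~321). Next is the logger approach.

```bash
cat >> h.py <<'E'
def logpose(mouth,psi,tip,off=(0,0,0),tilt=60,pitch=70):
    """tip (tool coords) at mouth+off(along stylus dir i, y, up-face) ; stylus along i (into the hole)"""
    p=np.radians(psi);a=np.radians(pitch);s=np.array([np.cos(a)*np.cos(p),np.cos(a)*np.sin(p),-np.sin(a)]);n=np.array([np.sin(a)*np.cos(p),np.sin(a)*np.sin(p),np.cos(a)])
    t=np.radians(tilt);T=mk(-n*np.cos(t)+s*np.sin(t),np.cross(-n,s),[0,0,0]);y=np.cross(n,s)
    T[:3,3]=np.array(mouth)+off[0]*s+off[1]*y+off[2]*n-T[:3,:3]@np.array(tip);return T
E
python3 - <<'E'
from h import *
T=pose();Tg=T.copy();Tg[:3,3]=[.5031,-.1433,.2727]
F=restpose([.6615,-.1875,.029],-15.5,[0,0,0],(-.005,0,0));print("tip in tool",(np.linalg.inv(Tg)@F[:,3]).round(4),"dir",(T[:3,:3].T@F[:3,1]).round(3))
up=T.copy();up[2,3]+=.07;plan(up)
G=logpose([.593,.189,.037],-12,[.283,.070,.001],(-.08,0,0));print(G.round(3).tolist());plan(G,up)
L=np.real(logm(np.linalg.inv(up)@G))
for k in np.linspace(0,1,8):
    Q=up@expm(L*k);print(Q[:3,3].round(3),(Q@[.283,.07,0,1])[:3].round(3))
E
```

```text
tip in tool [2.807e-01 6.950e-02 6.000e-04 1.000e+00] dir [0.865 0.503 0.001]
n 2 row [-32.9, 11.9, -0.0] [0.0, -0.0, -0.0] tot 70.0 0.0 total D [-65.8, 23.7, -0.1] [-0.0, 0.0, -0.0]
[[-0.17, 0.963, -0.208, 0.547], [0.036, -0.205, -0.978, 0.2], [-0.985, -0.174, -0.0, 0.403], [0.0, 0.0, 0.0, 1.0]]
n 8 row [-1.4, -11.4, -43.1] [-0.44, 0.03, -3.73] tot 357.0 30.0 total D [-33.4, -94.6, -342.6] [-3.5, 0.2, -29.8]
[ 0.552 -0.157  0.403] [ 0.708 -0.2    0.161]
[ 0.553 -0.106  0.4  ] [ 0.691 -0.144  0.147]
[ 0.553 -0.055  0.399] [ 0.673 -0.087  0.135]
[ 0.553 -0.004  0.397] [ 0.654 -0.03   0.125]
[0.552 0.047 0.397] [0.633 0.026 0.118]
[0.551 0.098 0.398] [0.611 0.083 0.114]
[0.549 0.149 0.4  ] [0.589 0.139 0.112]
[0.547 0.2   0.403] [0.566 0.196 0.112]
```

Call:
arm_command([
  [5,-33,12,0,0,0,0],
  [5,-33,12,0,0,0,0],
  [5,-1.4,-11.4,-43,-0.4,0,-3.7],
  [5,-1.4,-11.4,-43,-0.4,0,-3.7],
  [5,-1.4,-11.4,-43,-0.4,0,-3.7],
])

```text
clock: 17.75
position: [0.5533, -0.0225, 0.3983]
ee_rot: [1.438, 0.952, -1.284]
force: [0.4, -0.7, -1.4]
width: 0.148
```

Call:
arm_command([
  [5,-1.4,-11.4,-43,-0.4,0,-3.7],
  [5,-1.4,-11.4,-43,-0.4,0,-3.7],
  [5,-1.4,-11.4,-43,-0.4,0,-3.7],
  [5,-1.4,-11.4,-43,-0.4,0,-3.7],
  [5,-1.4,-11.4,-43,-0.4,0,-3.7],
])

```text
clock: 18.38
position: [0.5482, 0.2, 0.4027]
ee_rot: [1.292, 1.238, -1.491]
force: [0.4, -0.3, -0.6]
width: 0.149
```

Call:
arm_command([
  [5,0,0,0,0,0,0],
])

```text
clock: 18.5
position: [0.5482, 0.2028, 0.4019]
ee_rot: [1.288, 1.241, -1.486]
force: [0.2, -0.4, -0.5]
width: 0.149
```

```bash
python3 - <<'E'
from h import *
T=pose();print(T[:3,3].round(4),np.round(arm.observe()["joints"],3))
plan(logpose([.593,.189,.037],-12,[.281,.070,.0006],(-.03,0,0)))
g,C=cam("wrist");np.savez("w8.npz",f=g["frame"],z=g["range_z"],C=C,T=T,K=g["K"]);cv2.imwrite("pics/w8.png",cv2.resize(g["frame"][:330,150:490][:,:,::-1],None,fx=1.8,fy=1.8))
print("tip px",proj(g,C,(T@[.281,.07,.0006,1])[:3]),"mouth px",proj(g,C,[.593,.189,.037]))
P=cloud(g,C);f=g["frame"].astype(int)
for t in("stylus_tip","reset_mouth","mode_mouth","logger"): print(t,[(round(d["p"],2),np.round(d["point"],4).tolist()) for d in pinpoint("wrist",t)][:2])
for nm,m in dict(red=(f[...,0]>150)&(f[...,1]<70)&(f[...,2]<70),blue=(f[...,2]>150)&(f[...,0]<90)&(f[...,1]<120)).items():
    n,l,st,ce=cv2.connectedComponentsWithStats(m.astype(np.uint8))
    for i in range(1,n):
        if st[i,4]>30: print(nm,st[i].tolist(),ce[i].round(1),np.nanmean(P[l==i],0).round(4))
E
```

```text
[0.5482 0.2028 0.4019] [-0.99   0.529  0.887  1.66  -0.471  1.335 -1.762]
n 2 row [22.1, 12.1, 1.7] [0.0, 0.1, -0.08] tot 50.6 0.2 total D [44.3, 24.2, 3.4] [0.0, 0.2, -0.2]
tip px [320.35479586 150.48026875] mouth px [322.9762873  103.66285373]
stylus_tip [(0.89, [0.5662, 0.1966, 0.1083])]
reset_mouth [(0.8, [0.4075, 0.2711, 0.0349]), (0.61, [0.5913, 0.1892, 0.038])]
mode_mouth [(0.95, [0.5881, 0.1443, 0.0379]), (0.68, [0.5348, 0.2015, 0.1833])]
logger [(0.7, [0.6273, 0.1618, 0.0023]), (0.57, [0.5349, 0.204, 0.183])]
red [320, 100, 8, 6, 36] [323.8 102.4] [0.5934 0.1881 0.0305]
red [109, 232, 26, 33, 144] [121.4 247.4] [0.4856 0.4546 0.0114]
blue [368, 98, 8, 7, 39] [371.9 100.6] [0.5857 0.1445 0.0303]
blue [78, 220, 27, 33, 306] [ 91.4 236. ] [0.5071 0.4809 0.0123]
```

View pics/w8.png

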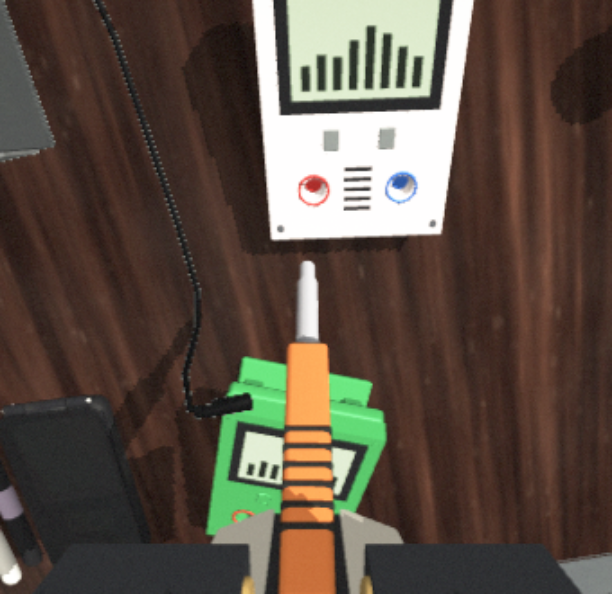

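The wrist view shows the tip at crop (307,262), red ring centre (314,190) and blue ring (401,187); the stylus is aligned laterally. I'll fit the face plane and stylus line from this image's depth.

```bash
cat > meas.py <<'E'
from h import *
def ringc(f,col,box):
    u0,u1,v0,v1=box;s=f[v0:v1,u0:u1]
    m=(s[...,0]-s[...,1]>50)&(s[...,0]-s[...,2]>50) if col=="r" else (s[...,2]-s[...,0]>50)&(s[...,2]-s[...,1]>30)
    v,u=np.nonzero(m);h=cv2.convexHull(np.stack([u,v],1).astype(np.float32));(c,ax,_)=cv2.fitEllipse(h) if len(h)>4 else cv2.minAreaRect(h)
    return c[0]+u0,c[1]+v0,ax
def meas(f,z,C,T,K,box_r,box_b,face):
    g=dict(K=K,range_z=z);P=cloud(g,C);f=f.astype(int)
    u0,u1,v0,v1=face;Q=P[v0:v1,u0:u1].reshape(-1,3);w=f[v0:v1,u0:u1].min(-1).ravel()>190;Q=Q[w&~np.isnan(Q[:,0])]
    for _ in range(3):
        c=Q.mean(0);n=np.linalg.svd(Q-c,full_matrices=False)[2][2];n*=np.sign(n[2]);r=(Q-c)@n;Q=Q[abs(r)<.004]
    print("face n",n.round(3),"pitch",np.degrees(np.arccos(n[2])).round(1),"yaw",np.degrees(np.arctan2(-n[1],-n[0])).round(1),"rms",r.std().round(4),len(Q))
    M=[]
    for col,b in(("r",box_r),("b",box_b)):
        u,v,ax=ringc(f,col,b);d=C[:3,:3]@[(u-K[0,2])/K[0,0],(v-K[1,2])/K[1,1],1];p=C[:3,3]+d*((c-C[:3,3])@n)/(d@n);M.append(p);print(col,round(u,1),round(v,1),np.round(ax,1),p.round(4))
    y=M[0]-M[1];print("sep",np.linalg.norm(y).round(4),"yaw from y",np.degrees(np.arctan2(-y[0],y[1])).round(1))
    # stylus in tool frame
    I=np.linalg.inv(T);X=P@I[:3,:3].T+I[:3,3]
    o=(f[...,0]>140)&(f[...,0]-f[...,2]>70)&(f[...,1]>50)&(abs(X[...,2])<.012)&(X[...,0]>.15)&(X[...,0]<.27);A=X[o]
    q=np.polyfit(A[:,0],A[:,1],1);print("handle slope deg",np.degrees(np.arctan(q[0])).round(2),"n",len(A),"resid",np.std(A[:,1]-np.polyval(q,A[:,0])).round(4),"z mean",A[:,2].mean().round(4), "y at .159",np.polyval(q,.159).round(4),"max x",A[:,0].max().round(4))
    S=(abs(X[...,2])<.008)&(X[...,0]>.225)&(X[...,0]<.30)&(X[...,1]>.02)&(X[...,1]<.1)&(f.max(-1)-f.min(-1)<50);B=X[S]
    vv=np.nonzero(S)[0];qb=np.polyfit(B[:,0],B[:,1],1);print("shaft n",len(B),"slope",np.degrees(np.arctan(qb[0])).round(2),"z",B[:,2].mean().round(4),"end xyz",B[vv<=vv.min()+1].mean(0).round(4),"toprow",vv.min(),"x max",B[:,0].max().round(4))
if __name__=="__main__":
    D=np.load("w8.npz");meas(D["f"],D["z"],D["C"],D["T"],D["K"],(305,342,90,122),(352,390,90,122),(302,395,85,130))
E
python3 meas.py
```

```text
face n [-0.338  0.059  0.939] pitch 20.1 yaw -9.9 rms 0.0007 3601
r 323.8 105.2 [17.4 17.5] [0.5916 0.1886 0.0371]
b 372.5 103.6 [16.  18.5] [0.5838 0.1452 0.037 ]
sep 0.0441 yaw from y -10.2
handle slope deg 30.07 n 3045 resid 0.0007 z mean 0.0006 y at .159 0.0062 max x 0.232
shaft n 484 slope 28.27 z 0.0008 end xyz [0.2833 0.0735 0.0009] toprow 145 x max 0.2854
```

```bash
python3 - <<'E'
from h import *
for d in(-.02,): plan(logpose([.5916,.1886,.0371],-10.1,[.286,.0716,.0008],(d,0,0),59.93),n=4)
E
```

```text
n 4 row [12.3, 6.3, -0.1] [-0.59, -0.04, -0.09] tot 55.5 2.4 total D [49.4, 25.3, -0.8] [-2.3, -0.2, -0.4]
```

Call:
arm_command([
  [5,12.3,6.3,-0.1,-0.6,0,-0.1],
  [5,12.3,6.3,-0.2,-0.6,0,-0.1],
  [5,12.3,6.3,-0.2,-0.6,0,-0.1],
  [5,12.3,6.3,-0.2,-0.5,-0.1,-0.1],
  [5,0,0,0,0,0,0],
])

```text
clock: 19.38
position: [0.5646, 0.1957, 0.3486]
ee_rot: [1.26, 1.264, -1.465]
force: [-0.2, -0.9, -0.9]
width: 0.151
```

```bash
python3 - <<'E'
from meas import *
T=pose();g,C=cam("wrist");np.savez("w9.npz",f=g["frame"],z=g["range_z"],C=C,T=T,K=g["K"]);f=g["frame"]
mp=proj(g,C,[.5916,.1886,.0371]);bp=proj(g,C,[.5838,.1452,.037]);print(mp,bp,"tip px",proj(g,C,(T@[.286,.0716,.0008,1])[:3]))
b=lambda p:(int(p[0]-22),int(p[0]+22),int(p[1]-20),int(p[1]+20))
meas(f,g["range_z"],C,T,g["K"],b(mp),b(bp),(int(mp[0]-25),int(bp[0]+25),int(mp[1]-25),int(mp[1]+25)))
plan(logpose([.5916,.1886,.0371],-10.1,[.286,.0716,.0008],(-.003,0,0),59.93))
cv2.imwrite("pics/w9.png",cv2.resize(f[int(mp[1])-60:int(mp[1])+60,int(mp[0])-80:int(mp[0])+80][:,:,::-1],None,fx=5,fy=5,interpolation=cv2.INTER_CUBIC))
E
```

```text
[322.54025079 132.71335221] [378.58516309 132.82507479] tip px [320.68466219 148.01397561]
face n [-0.339  0.06   0.939] pitch 20.1 yaw -10.0 rms 0.0007 4399
r 322.7 132.8 [18.9 20.1] [0.5915 0.1885 0.0371]
b 378.8 132.9 [17.8 20.5] [0.5837 0.1451 0.037 ]
sep 0.0441 yaw from y -10.1
handle slope deg 30.09 n 3028 resid 0.0007 z mean 0.0006 y at .159 0.0061 max x 0.2316
shaft n 850 slope 39.6 z 0.0003 end xyz [0.2919 0.0995 0.    ] toprow 108 x max 0.3
n 1 row [14.0, 8.8, 1.5] [0.05, -0.02, 0.12] tot 16.7 0.1 total D [14.0, 8.8, 1.5] [0.0, -0.0, 0.1]
```

Call:
arm_command([
  [5,7,4.4,0.8,0,0,0],
  [5,7,4.4,0.7,0,0,0],
  [5,0,0,0,0,0,0],
  [5,0,0,0,0,0,0],
])

```text
clock: 19.92
position: [0.5705, 0.1933, 0.3348]
ee_rot: [1.262, 1.264, -1.463]
force: [0.4, -0.8, -0.2]
width: 0.153
```

```bash
python3 - <<'E'
from meas import *
T=pose();g,C=cam("wrist");g2,C2=cam("scene");f=g["frame"]
mp=proj(g,C,[.5915,.1885,.0371]);tp=proj(g,C,(T@[.286,.0716,.0008,1])[:3]);print("mouth px",mp,"tip px",tp)
plan(logpose([.5915,.1885,.0371],-10.1,[.286,.0716,.0008],(-.003,0,0),59.93))
plan(logpose([.5915,.1885,.0371],-10.1,[.286,.0716,.0008],(.005,0,0),59.93))
F=lambda im,c,h,s:cv2.resize(im[int(c[1])-h:int(c[1])+h,int(c[0])-h:int(c[0])+h][:,:,::-1],(s,s),interpolation=cv2.INTER_CUBIC)
sp=proj(g2,C2,[.5915,.1885,.0371]);print("scene mouth",sp,"crop org",int(mp[0])-30,int(mp[1])-30)
cv2.imwrite("pics/w10.png",np.hstack([F(f,mp,30,400),F(g2["frame"],sp,30,400)]))
E
```

```text
mouth px [321.61660083 145.22432855] tip px [320.68590347 148.01437132]
n 1 row [0.9, 0.1, 0.3] [0.08, -0.08, 0.06] tot 0.9 0.1 total D [0.9, 0.1, 0.3] [0.1, -0.1, 0.1]
n 1 row [7.8, 4.2, 0.3] [0.08, -0.08, 0.06] tot 8.8 0.1 total D [7.8, 4.2, 0.3] [0.1, -0.1, 0.1]
scene mouth [280.5586951  190.30877112] crop org 291 115
```

View pics/w10.png

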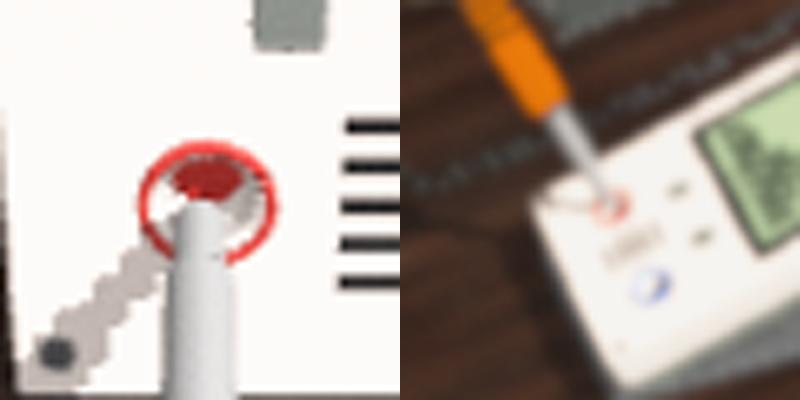

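Tip (crop 200,203) points into the red ring (centre 208,202), about 1 mm left of centre. I'll correct that and insert.

Call:
arm_command([
  [5,1.5,0.6,0.8,0,0,0],
  [5,3,1.7,0,0,0,0],
  [5,3,1.7,0,0,0,0],
  [5,0,0,0,0,0,0],
])

```text
clock: 20.52
position: [0.573, 0.1921, 0.3264]
ee_rot: [1.262, 1.264, -1.463]
force: [0.7, -0.0, -0.4]
width: 0.15
```

```bash
python3 - <<'E'
from h import *
s=arm.observe();print(np.round(s["force"],2),np.round(s["ft_torque"],3))
plan(logpose([.5915,.1885,.0371],-10.1,[.286,.0716,.0008],(.007,0,0),59.93))
E
```

```text
[ 0.69 -0.02 -0.44] [-0.009 -0.03   0.016]
n 1 row [1.6, 1.0, -0.5] [0.07, -0.06, 0.08] tot 1.9 0.1 total D [1.6, 1.0, -0.5] [0.1, -0.1, 0.1]
```

Call:
arm_command([
  [5,1.7,1,0,0,0,0],
  [5,0,0,0,0,0,0],
])

```text
clock: 20.78
position: [0.5736, 0.192, 0.3247]
ee_rot: [1.262, 1.264, -1.463]
force: [-0.8, 0.6, 1.9]
width: 0.149
```

Call:
arm_command([
  [5,0.9,0.5,0,0,0,0],
  [5,0,0,0,0,0,0],
])

```text
clock: 21.02
position: [0.5739, 0.1919, 0.3238]
ee_rot: [1.262, 1.264, -1.463]
force: [-0.6, -1.2, 2.6]
width: 0.151
```

Call:
arm_command([
  [5,0.9,0.5,0,0,0,0],
  [5,0,0,0,0,0,0],
])

```text
clock: 21.28
position: [0.5743, 0.1919, 0.3228]
ee_rot: [1.262, 1.264, -1.463]
force: [-2.2, 0.1, 3.3]
width: 0.146
```

```bash
python3 - <<'E'
from h import *
s=arm.observe();i=np.array([.337,-.06,-.94]);print(np.round(s["force"],2),"axial",-np.dot(s["force"],i),np.round(s["ft_torque"],3))
plan(logpose([.5915,.1885,.0371],-10.1,[.286,.0716,.0008],(.007,0,0),59.93))
E
```

```text
[-2.16  0.12  3.27] axial 3.8090250880321674 [-0.041  0.444  0.026]
n 1 row [-1.7, -0.8, -0.5] [0.07, -0.07, 0.07] tot 2.0 0.1 total D [-1.7, -0.8, -0.5] [0.1, -0.1, 0.1]
```

Force rises about 0.9 N/mm, matching the button spring, with ~2.5 mm travel now. I'll push 1 mm more and hold.

Call:
arm_command([
  [5,0.9,0.5,0,0,0,0],
  [5,0,0,0,0,0,0],
  [5,0,0,0,0,0,0],
])

```text
clock: 21.65
position: [0.5746, 0.1918, 0.3221]
ee_rot: [1.262, 1.265, -1.463]
force: [-2.4, 0.1, 6.4]
width: 0.151
```

Call:
arm_command([
  [5,0,0,0,0,0,0],
])

```text
clock: 21.78
position: [0.5746, 0.1918, 0.3221]
ee_rot: [1.262, 1.265, -1.463]
force: [-2.6, 0.8, 6.7]
width: 0.15
```

Call:
arm_command([
  [5,0,0,0,0,0,0],
])

```text
clock: 21.9
position: [0.5746, 0.1918, 0.3221]
ee_rot: [1.262, 1.265, -1.463]
force: [-3.0, 1.4, 5.5]
width: 0.147
```

Call:
arm_command([
  [5,0,0,0,0,0,0],
])

```text
clock: 22.02
position: [0.5746, 0.1918, 0.3221]
ee_rot: [1.262, 1.265, -1.463]
force: [-2.5, 0.3, 6.3]
width: 0.154
```

Bottomed at about 6.8 N, so the button is fully in. Holding.

Call:
arm_command([
  [5,0,0,0,0,0,0],
  [5,0,0,0,0,0,0],
  [5,0,0,0,0,0,0],
  [5,0,0,0,0,0,0],
  [5,0,0,0,0,0,0],
])

```text
clock: 22.65
position: [0.5746, 0.1918, 0.3221]
ee_rot: [1.262, 1.265, -1.463]
force: [-1.9, 0.3, 7.1]
width: 0.15
```

Call:
arm_command([
  [5,0,0,0,0,0,0],
  [5,0,0,0,0,0,0],
  [5,0,0,0,0,0,0],
  [5,0,0,0,0,0,0],
  [5,0,0,0,0,0,0],
])

```text
clock: 23.28
position: [0.5746, 0.1918, 0.3221]
ee_rot: [1.262, 1.265, -1.463]
force: [-3.1, 0.2, 6.6]
width: 0.147
```

Call:
arm_command([
  [5,0,0,0,0,0,0],
  [5,0,0,0,0,0,0],
  [5,0,0,0,0,0,0],
  [5,0,0,0,0,0,0],
  [5,0,0,0,0,0,0],
])

```text
clock: 23.9
position: [0.5746, 0.1918, 0.3221]
ee_rot: [1.262, 1.265, -1.463]
force: [-1.3, -0.6, 7.0]
width: 0.154
```

```bash
python3 - <<'E'
from h import *
for t in("reset_button","mode_button"):
  for c in("scene",):
    get_image(c);print(t,[(round(d["p"],2),np.round(d["point"],4).tolist()) for d in pinpoint(c,t)][:2])
s=arm.observe();print(s["clock"],np.round(s["force"],2))
E
```

```text
Traceback (most recent call last):
ValueError: it knows: carton_blue, carton_violet, cell_red, logger, mode_mouth, reset_mouth, rest, rest_foot, stylus, stylus_tip, vial_cream, vial_green
```

Contact at 7 mm depth and bottom at ~11 mm match the description; it has been held ~2.4 s. Drawing out.

Call:
arm_command([
  [5,-4.3,-2.5,0,0,0,0],
  [5,-8.7,-5,0,0,0,0],
  [5,-17.3,-10,0,0,0,0],
  [5,-26,-15,0,0,0,0],
  [5,-26,-15,0,0,0,0],
])

```text
clock: 24.58
position: [0.5422, 0.1972, 0.413]
ee_rot: [1.263, 1.264, -1.463]
force: [-0.9, -0.8, -0.6]
width: 0.148
```

```bash
python3 - <<'E'
from meas import *
T=pose();g,C=cam("wrist")
mp=proj(g,C,[.5915,.1885,.0371]);bp=proj(g,C,[.5838,.1452,.037])
b=lambda p:(int(p[0]-18),int(p[0]+18),int(p[1]-16),int(p[1]+16))
meas(g["frame"],g["range_z"],C,T,g["K"],b(mp),b(bp),(int(mp[0]-20),int(bp[0]+20),int(mp[1]-20),int(mp[1]+25)))
tip=[.286,.0716,.0008]
G=restpose([.6615,-.1875,.029],-15.5,tip,(-.005,0,.09),59.93);print(T[:3,3],G[:3,3]);plan(G)
L=np.real(logm(np.linalg.inv(T)@G))
for k in np.linspace(0,1,7):
    Q=T@expm(L*k);print(Q[:3,3].round(3),(Q@[*tip,1])[:3].round(3))
E
```

```text
face n [-0.338  0.06   0.939] pitch 20.1 yaw -10.1 rms 0.0008 3355
r 320.4 96.5 [16.9 17.4] [0.5915 0.1885 0.0371]
b 368.1 96.7 [15.9 17.9] [0.5837 0.145  0.037 ]
sep 0.0441 yaw from y -10.2
handle slope deg 30.02 n 3032 resid 0.0007 z mean 0.0006 y at .159 0.0062 max x 0.232
shaft n 485 slope 28.2 z 0.0008 end xyz [0.2832 0.0734 0.0008] toprow 145 x max 0.2849
[0.54221535 0.19720706 0.41303813] [ 0.55496229 -0.15712428  0.34562291]
n 8 row [9.6, 10.7, 42.9] [0.68, -0.09, 3.74] tot 361.5 30.4 total D [55.5, 85.2, 346.9] [5.5, -0.7, 29.9]
[0.542 0.197 0.413] [0.562 0.193 0.119]
[0.544 0.139 0.398] [0.589 0.129 0.107]
[0.546 0.08  0.385] [0.615 0.064 0.099]
[0.548 0.021 0.373] [ 0.641 -0.002  0.094]
[ 0.551 -0.038  0.363] [ 0.667 -0.068  0.093]
[ 0.553 -0.097  0.353] [ 0.691 -0.135  0.096]
[ 0.555 -0.157  0.346] [ 0.714 -0.202  0.101]
```

```bash
python3 - <<'E'
from h import *
T=pose();U=T.copy();U[:3,3]-=.04*T[:3,0]
tip=[.286,.0716,.0008]
G=restpose([.6615,-.1875,.029],-15.5,tip,(-.005,0,.09),59.93);V=G.copy();V[2,3]+=.03
plan(V,U);plan(G,V)
E
```

```text
n 8 row [10.8, 9.8, 42.9] [0.68, -0.09, 3.74] tot 362.0 30.4 total D [65.9, 80.0, 346.8] [5.5, -0.7, 29.9]
n 1 row [28.2, -10.2, -0.0] [0.0, 0.0, 0.0] tot 30.0 0.0 total D [28.2, -10.2, -0.0] [0.0, -0.0, 0.0]
```

Call:
arm_command([
  [5,-40,0,0,0,0,0],
  [5,10.8,9.8,43,0.7,-0.1,3.7],
  [5,10.8,9.8,43,0.7,-0.1,3.7],
  [5,10.8,9.8,43,0.7,-0.1,3.7],
  [5,10.8,9.8,43,0.7,-0.1,3.7],
])

```text
clock: 25.25
position: [0.5511, 0.0189, 0.4056]
ee_rot: [1.397, 1.021, -1.315]
force: [0.4, -0.1, -0.2]
width: 0.149
```

Call:
arm_command([
  [5,10.8,9.8,43,0.7,-0.1,3.7],
  [5,10.8,9.8,43,0.7,-0.1,3.7],
  [5,10.8,9.8,43,0.7,-0.1,3.7],
  [5,10.8,9.8,43,0.7,-0.1,3.7],
  [5,0,0,0,0,0,0],
])

```text
clock: 25.88
position: [0.5533, -0.1626, 0.3719]
ee_rot: [1.507, 0.773, -1.166]
force: [-0.1, 0.4, -1.0]
width: 0.148
```

```bash
python3 - <<'E'
from h import *
tip=[.286,.0716,.0008];T=pose();print(np.round(arm.observe()["joints"],3))
g,C=cam("wrist");P=cloud(g,C);f=g["frame"].astype(int)
m=(f[...,2]>120)&(f[...,0]<100)&(f[...,2]-f[...,1]>50)&(np.linalg.norm(P-[.612,-.171,.09],axis=-1)<.05)
n,l=cv2.connectedComponents(m.astype(np.uint8))
for i in range(1,n):
    q=P[l==i]
    if len(q)>20: print("lip",len(q),q.mean(0).round(4),q.min(0).round(4),q.max(0).round(4))
print("model lip ctr",restpose([.6615,-.1875,.029],-15.5,[0,0,0],(-.079,0,.013))[:3,3].round(4))
for o in(.09,.035): plan(restpose([.6615,-.1875,.029],-15.5,tip,(-.005,0,o),59.93))
E
```

```text
[-0.483  0.384  0.891  1.952 -0.517  0.649 -1.161]
lip 132 [ 0.6209 -0.16    0.085 ] [ 0.615  -0.1643  0.078 ] [ 0.6282 -0.1549  0.0925]
model lip ctr [ 0.6112 -0.1736  0.0897]
n 1 row [24.6, -8.6, -3.3] [-0.27, 0.32, 0.41] tot 26.3 0.6 total D [24.6, -8.6, -3.3] [-0.3, 0.3, 0.4]
n 2 row [26.2, -28.1, -1.6] [-0.14, 0.16, 0.21] tot 76.8 0.6 total D [52.5, -56.0, -3.2] [-0.3, 0.3, 0.4]
```

```bash
python3 - <<'E'
from h import *
R=dict(position=[.5031,-.1433,.2727],ee_rot=[1.508,.779,-1.151]);G=pose(R);n=-restpose([0,0,0],-15.5,[0,0,0])[:3,0]
tip=np.array([.286,.0716,.0008,1]);F=restpose([.6615,-.1875,.029],-15.5,[0,0,0]);print("tip in rest frame (-n,s,-y)",(np.linalg.inv(F)@G@tip)[:3].round(4))
for o in(.06,.03,.002):
    H=G.copy();H[:3,3]+=o*n;plan(H)
E
```

```text
tip in rest frame (-n,s,-y) [0.0004 0.0007 0.0001]
n 2 row [22.5, -16.0, -1.3] [-0.15, 0.2, 0.2] tot 55.2 0.6 total D [45.0, -31.9, -2.7] [-0.3, 0.4, 0.4]
n 2 row [30.0, -28.9, -1.3] [-0.15, 0.2, 0.2] tot 83.4 0.6 total D [60.2, -57.7, -2.7] [-0.3, 0.4, 0.4]
n 3 row [24.7, -27.3, -0.9] [-0.1, 0.14, 0.13] tot 110.6 0.6 total D [74.4, -81.8, -2.6] [-0.3, 0.4, 0.4]
```

Call:
arm_command([
  [5,22.5,-16,-1.3,-0.2,0.2,0.2],
  [5,22.5,-16,-1.3,-0.1,0.2,0.2],
  [5,7.5,-13,0,0,0,0],
  [5,7.5,-13,0,0,0,0],
  [5,0,0,0,0,0,0],
])

```text
clock: 26.55
position: [0.5218, -0.1462, 0.2946]
ee_rot: [1.505, 0.783, -1.149]
force: [0.1, 0.3, -1.0]
width: 0.148
```

```bash
python3 - <<'E'
from h import *
R=dict(position=[.5031,-.1433,.2727],ee_rot=[1.508,.779,-1.151]);G=pose(R);n=-restpose([0,0,0],-15.5,[0,0,0])[:3,0]
G[:3,3]-=.002*restpose([0,0,0],-15.5,[0,0,0])[:3,1]
for o in(.03,.002):
    H=G.copy();H[:3,3]+=o*n;plan(H)
E
```

```text
n 1 row [-2.6, -0.2, 2.2] [0.25, -0.06, 0.09] tot 3.4 0.3 total D [-2.6, -0.2, 2.2] [0.2, -0.1, 0.1]
n 1 row [11.5, -24.4, 2.1] [0.25, -0.06, 0.09] tot 27.1 0.3 total D [11.5, -24.4, 2.1] [0.2, -0.1, 0.1]
```

Call:
arm_command([
  [5,-2.6,-0.2,2,0.2,0,0.1],
  [5,0,0,0,0,0,0],
  [5,0,0,0,0,0,0],
])

```text
clock: 26.92
position: [0.5212, -0.1484, 0.2976]
ee_rot: [1.508, 0.778, -1.149]
force: [0.7, 0.3, 0.7]
width: 0.153
```

```bash
python3 - <<'E'
from h import *
R=dict(position=[.5031,-.1433,.2727],ee_rot=[1.508,.779,-1.151]);G=pose(R);n=-restpose([0,0,0],-15.5,[0,0,0])[:3,0]
G[:3,3]-=.002*restpose([0,0,0],-15.5,[0,0,0])[:3,1]
for o in(.03,.002):
    H=G.copy();H[:3,3]+=o*n;plan(H)
E
```

```text
n 1 row [0.2, -1.2, -0.0] [0.05, -0.03, -0.12] tot 1.2 0.1 total D [0.2, -1.2, -0.0] [0.0, -0.0, -0.1]
n 1 row [14.2, -25.5, -0.0] [0.05, -0.03, -0.12] tot 29.2 0.1 total D [14.2, -25.5, -0.0] [0.0, -0.0, -0.1]
```

Call:
arm_command([
  [5,4.7,-8.5,0,0,0,0],
  [5,4.7,-8.5,0,0,0,0],
  [5,4.7,-8.5,0,0,0,0],
  [5,0,0,0,0,0,0],
])

```text
clock: 27.42
position: [0.5019, -0.1431, 0.2747]
ee_rot: [1.508, 0.779, -1.15]
force: [-0.4, 0.1, -0.5]
width: 0.148
```

```bash
python3 - <<'E'
from h import *
R=dict(position=[.5031,-.1433,.2727],ee_rot=[1.508,.779,-1.151]);G=pose(R);plan(G);print(np.round(arm.observe()["force"],2),np.round(arm.observe()["ft_torque"],2))
E
```

```text
n 1 row [2.3, 0.5, -0.1] [0.02, -0.03, -0.02] tot 2.3 0.0 total D [2.3, 0.5, -0.1] [0.0, -0.0, -0.0]
[-0.38  0.07 -0.46] [0.1  0.62 0.  ]
```

Call:
arm_command([
  [5,0.3,-0.5,0,0,0,0],
  [5,0,0,0,0,0,0],
])

```text
clock: 27.68
position: [0.5022, -0.1432, 0.2748]
ee_rot: [1.508, 0.778, -1.149]
force: [-0.0, -0.2, -0.8]
width: 0.149
```

Call:
arm_command([
  [60,0,0,0,0,0,0],
  [60,0,0,0,0,0,0],
  [60,0,0,0,0,0,0],
  [60,0,0,0,0,0,0],
  [60,0,0,0,0,0,0],
])

```text
clock: 28.3
position: [0.5021, -0.1431, 0.2748]
ee_rot: [1.508, 0.779, -1.149]
force: [-0.2, -0.4, -0.3]
width: 0.629
```

Call:
arm_command([
  [60,-15,0,0,0,0,0],
  [60,-30,0,0,0,0,0],
  [60,-40,0,0,0,0,0],
  [60,-40,0,0,0,0,0],
  [60,0,0,0,0,0,0],
])

```text
clock: 28.92
position: [0.4614, -0.1308, 0.3941]
ee_rot: [1.509, 0.779, -1.143]
force: [-0.0, 0.0, -0.2]
width: 0.654
```

```bash
python3 - <<'E'
from h import *
g,C=cam("wrist");cv2.imwrite("pics/w11.png",np.hstack([cv2.resize(g["frame"][60:360,200:440][:,:,::-1],(400,500))]))
F=restpose([.6615,-.1875,.029],-15.5,[0,0,0]);I=np.linalg.inv(F)
for c in("wrist","scene","top"):
    if c!="wrist":get_image(c)
    for t in("stylus_tip","stylus"): print(c,t,[(round(d["p"],2),np.round(d["point"],4).tolist(),(I@[*d["point"],1])[:3].round(4).tolist()) for d in pinpoint(c,t)][:2])
P=cloud(g,C);f=g["frame"].astype(int);X=P@I[:3,:3].T+I[:3,3]
o=(f[...,0]>140)&(f[...,0]-f[...,2]>70)&(f[...,1]>50)&(abs(X[...,2])<.02)&(X[...,1]<-.05)&(X[...,1]>-.17)&(abs(X[...,0])<.03);A=X[o]
print(len(A),"handle s range",A[:,1].min(),A[:,1].max(),"fit n vs s",np.polyfit(A[:,1],-A[:,0],1),"lat vs s",np.polyfit(A[:,1],A[:,2],1))
for t in("vial_cream","vial_green","carton_blue","carton_violet","cell_red"): print(t,[np.round(d["point"],3).tolist() for d in pinpoint("top",t)][:1])
print(arm.observe()["force"],arm.observe()["clock"])
E
```

```text
wrist stylus_tip [(0.95, [0.6634, -0.1882, 0.0298], [-0.0019, 0.001, 0.0002])]
wrist stylus [(0.74, [0.598, -0.1688, 0.077], [0.0058, -0.0816, -0.0011])]
scene stylus_tip [(0.65, [0.6682, -0.1877, 0.027], [-0.0027, 0.0063, -0.0016])]
scene stylus [(0.86, [0.5945, -0.1708, 0.0798], [0.0055, -0.0855, 0.0018])]
top stylus_tip [(0.73, [0.6675, -0.189, 0.0318], [-0.0061, 0.0029, -0.0002])]
top stylus [(0.51, [0.5918, -0.1727, 0.0785], [0.0078, -0.0863, 0.0044])]
1050 handle s range -0.15698521109918678 -0.05382606612190133 fit n vs s [-0.00684023  0.00617653] lat vs s [-0.00681064 -0.00043626]
vial_cream []
vial_green [[0.736, -0.219, 0.004]]
carton_blue [[0.582, 0.147, 0.036]]
carton_violet [[0.765, -0.108, -0.002]]
cell_red [[0.666, -0.191, 0.03]]
[-0.1054805   0.06720795 -0.35045536] 29.625
```

```bash
python3 - <<'E'
from h import *
g=get_image("top");a=cv2.imread("pics/top0.png").astype(int);b=g["frame"][:,:,::-1].astype(int);d=abs(a-b).max(-1)
for n,(u,v) in dict(cream=(304,229),green=(397,186),cblue=(304,181),cviolet=(352,175),cell=(413,328),logger=(233,231),glog=(197,314)).items():
    q=d[v-16:v+17,u-16:u+17];print(n,q.mean().round(1),(q>60).mean().round(3))
arm.sign_off();print("handed in",arm.observe()["clock"])
E
```

```text
cream 2.1 0.0
green 1.8 0.0
cblue 2.2 0.0
cviolet 2.1 0.0
cell 61.0 0.564
logger 2.4 0.0
glog 3.1 0.0
the job is handed in; nothing more can be done
the job is handed in; nothing more can be done
```

I carried out all the steps and handed the job in at about 30 s, but I could not confirm at the end that the battery is where it was.

- **Laying and regrasping:** I laid the stylus in the rest and let go. I then took it by its free upper end, with the gripper at 30° to the stylus because joint 6 ran into its limit when more closely in line. At that point joint 6 read 0.118 against a lower limit of 0.12. It had also read 2.002 against 2.0 before the stylus was laid down.
- **Pressing:** The tip met the red-ringed button about 7 mm deep and reached the bottom at about 11 mm, as described. I held it fully in for about 2.4 s at roughly 7 N, just over the 5.1 N spring force. The blue-ringed button was not approached.
- **Stylus at the end:** After drawing it out and laying it back, depth readings put it flat in the channel: tip down within 1–2 mm of `rest_foot`, centred and within about 0.5° of the slope. The gripper was clear and the wrist force was near zero.
- **Other things:** Comparing the last top image with the first, both vials, both cartons, the logger and the green look-alike were unchanged.
- **Battery:** Its patch in the top image did change. I put this down to the arm blocking that view, as the arm never worked near it, but it is the one check that did not agree.

I could not view the last close-up because the picture limit was reached, so the final placing was checked by numbers only.

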